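# Spread heaped painted stands on a drying tray

## Robot

A 6-joint arm with a two-finger parallel gripper is mounted at the origin on the work surface. World frame = base frame: x ahead of the robot, y to its left, z up, the work surface at z = 0. Lengths are in m, angles in rad, forces in N, time in s.
With the tool pointing down it reaches from about 0.275 to 0.85 m from the base axis. Payload 5.2 kg.
Tool frame: the origin (TCP) lies on the centre line of the jaws, within the pads' length; the fingertips stand 25 mm ahead of it and the grasp point (between the pads) lies 6 mm ahead of it (tip_reach is the distance from the TCP to the fingertips, in m); z points along the fingers, y is the line along which they close (so a half turn about z gives the same grasp; the last joint's range is limited). The gripper opens to 85 mm and grips with 20 to 120 N. Pads are 22 mm wide; open, the fingers measure 114 mm over their backs; the gripper's body (76 mm by 85 mm) begins 54 mm behind the grasp point. The pads swing forward as they close: fully open they stand 13 mm farther back than shut.
Start: joints at [-1.381, 0.259, 1.535, -0, 1.348, -0.203], TCP at [0.211, -0.508, 0.256] pointing down, gripper open.
Joint ranges: [-3.14, 3.14], [-0.91, 2.08], [0.19, 2.58], [-1.22, 4.36], [0.22, 2.71], [-3.12, 3.12]. Speed limits (rad/s): [2.57, 2.57, 3.14, 3.14, 3.14, 3.14].

## Interface

Orientations are given as a unit quaternion [x, y, z, w].
In Python, from plant import * gives the robot as it stands.
- The arm moves only by the tool arm_command, never from a script. Its argument "commands" is a list of rows, each an object of numbers: "jaw": the opening, from 0 (shut) to 1 (fully open); "dx", "dy", "dz": the shift along the tool's x, y, z in mm; "roll": the turn about the tool's z in degrees. A call has 1 to 20 rows; each row shifts and turns the commanded pose from where the row before left it, along the tool's axes as they then stand; what a row does not reach is not made up. A row lasts 1/12 s, in which the tool goes at most 41.7 mm and 7.16 degrees, less where a joint would pass 70% of its speed; a pose out of reach is approached as far as the arm can. A call with a gripper value outside its range is refused whole. The fingers move at their own pace and stop on an object; "grip_force" is the grip in N (left out, the last holds). Time passes only in rows, so rows that do not move let the fingers close. It gives the time, the measured TCP pose, the force, the opening and the grip force at its end, in the units of the state.
- sense(): the state, without advancing time (a new reading comes with each control period).
- grab_frame(name): name is "scene" or "top"; returns the picture (420x560x3 uint8, red, green, blue); there is no depth.
- get_calibration(name): a dict with "vfov" (degrees; the focal length in pixels is half the picture's height over the tangent of half this angle, whatever the lens; pixels are square), "cx", "cy" (the principal point, pixels), "R" (3x3) and "t" (3): a world point X has camera coordinates R X + t. Camera axes: x right, y down, z forward; pixel columns grow to the right and rows downward; lengths in m; the calibration is good to about 2 mm. A picture is of the moment at which its call begins. get_calibration takes no time and is no camera call.
- sign_off(): hands the job in; it is judged then, once.
Trained networks look in the newest picture that a camera, given by its name, has taken for a name from the list of things; names that differ only in an ending like _2 or _b are one class to them, and where a whole thing is asked for, a point or a joint stands for the part that bears it (a point fixed in the world has none). Each returns a list of dicts, best first, with "conf" (0 to 1); they miss things now and then, are a little off and sometimes report something else, mostly with a low value. They report only what shows in the picture. A call takes as long as a camera call.
- silhouettes(query, camera): "pixels" (420x560 bool, what is visible of it) and "rect" ([left, top, width, height] in pixels, round what is visible of it).
The state is a dict: "clock": time; "qpos": joint angles; "joint_velocities": joint speeds; "tau": joint torques, N m; "tcp_pos": TCP position; "orientation": TCP orientation; "contact_force": force on the tool from outside, world axes, zero at the start; "wrist_torque": the same for the moment, N m; "grip_width": opening from 0.0 (shut) to 1.0 (fully open); "gripper_force": force on a finger pad.
Only numpy, scipy, OpenCV 4.12 (cv2) and the standard library are available. Lean on these libraries where they do the work, as an engineer would, in place of code of your own. Each camera call takes 0.05 s, during which the arm holds its last target. There are 200 camera calls.

## Task

The freshly painted blue stands lie in a heap on the drying tray: spread them over the whole tray in one even layer, all standing flat on its floor with at least 20 mm (a finger's width) of clear space between any two. Two belong under the bars, slid in from the open front until they rest against the red back rail, one well to the left and one well to the right of the middle; the other three stay in the open part in front, out from under the bars, again with at least one well to the left and one well to the right. Be gentle: tip none over, do not drop or jam them, and leave the bottles, basket, brush and drying dragonfly where they are.

Things in the scene. Friction and masses are not known exactly. Their poses are not given: they have to be found in the camera images.
- tray: fixed plywood drying tray, its back part under a rack of bars. Origin at table level; z up, x from the open front (the end nearer the robot) to the back, y to its left. Floor 6 mm thick; inside from x = -150 to +120 mm, y = -180 to +180 mm. Front and side walls 18 mm high, 6 mm thick
- tray_rail (a point): middle of the inner face of the tray's back wall at floor height (tray x = 120, y = 0, z = 6 mm), axes as the tray's. That wall is a red rail across the whole tray, its top 30 mm above the table, 12 mm thick
- tray_bar (a point): middle of the axis of the first rack bar (tray x = 43, y = 0, z = 84 mm), axes as the tray's. Seven level steel bars 6 mm thick run along y, 20 mm apart, from here to x = 163, leaving 75 mm clear above the floor; posts 14 mm square at y = +-200, x = 75 and 163 carry them. Tool and stands can get below only from the front
- sheet: round blotting paper 170 mm across, under 1 mm thick, fixed on the tray floor under the heap; origin at its centre. Stands may stay on it or not; it is no obstacle
- stand1: turned wooden stand painted blue, one of five alike: a disc foot 64 mm across and 22 mm high, on it a plain drum 44 mm across and 24 mm high, 46 mm in all, about 80 g. Origin: centre of the underside; z up its axis. The five start heaped on the tray: three side by side on the floor, two lying on top of them
- stand2: stand like stand1, same origin and axes
- stand3: stand like stand1, same origin and axes
- stand4: stand like stand1, same origin and axes
- stand5: stand like stand1, same origin and axes
- dragonfly: purple painted dragonfly, 130 mm long, 105 mm over the wings, 18 mm high, lying loose on the rack bars to dry: leave alone. Origin: centre of the underside, x along it
- bottle_green: green paint bottle, 48 mm across, 110 mm high, standing loose beside the tray: leave alone. Origin: centre of the underside
- bottle_yellow: yellow paint bottle, 48 mm across, 120 mm high, standing loose beside the tray: leave alone. Origin: centre of the underside
- basket: light wooden bowl, 100 mm across the rim, 55 mm high, loose beside the tray: leave alone. Origin: centre of the underside
- brush: paint brush about 180 mm long lying loose beside the tray along its own x: leave alone. Origin: underside

How it is judged:
At the end, for the whole second after the job is handed in: All stands upright, at rest on the tray floor, centres over 82 mm apart. In the tray's frame two have x over 81 mm (foot within 7 mm of the rail), one at y over 70 mm, one under -70; the other three x under 7 mm, at least one at y over 60 mm and one under -60 (x of stand1 in the frame of tray between -0.122 and 0.0925 m and y of stand1 in the frame of tray between -0.152 and 0.152 m and z of each of stand1, stand2, stand3, stand4, stand5 in the frame of tray below 0.01 m and angle between each of stand1, stand2, stand3, stand4, stand5's own z axis and vertical below 0.1 rad and linear speed of each of stand1, stand2, stand3, stand4, stand5 below 0.02 m/s and x of stand2 in the frame of tray between -0.122 and 0.0925 m and y of stand2 in the frame of tray between -0.152 and 0.152 m and x of stand3 in the frame of tray between -0.122 and 0.0925 m and y of stand3 in the frame of tray between -0.152 and 0.152 m and x of stand4 in the frame of tray between -0.122 and 0.0925 m and y of stand4 in the frame of tray between -0.152 and 0.152 m and x of stand5 in the frame of tray between -0.122 and 0.0925 m and y of stand5 in the frame of tray between -0.152 and 0.152 m and horizontal distance between stand1 and stand2 above 0.082 m and horizontal distance between each of stand1, stand2 and stand3 above 0.082 m and horizontal distance between each of stand1, stand2, stand3 and stand4 above 0.082 m and horizontal distance between each of stand1, stand2, stand3, stand4 and stand5 above 0.082 m and (x of stand1 in the frame of tray below 0.007 m or (x of stand1 in the frame of tray above 0.081 m and y of stand1 in the frame of tray above 0.07 m) or (x of stand1 in the frame of tray above 0.081 m and y of stand1 in the frame of tray below -0.07 m)) and (x of stand2 in the frame of tray below 0.007 m or (x of stand2 in the frame of tray above 0.081 m and y of stand2 in the frame of tray above 0.07 m) or (x of stand2 in the frame of tray above 0.081 m and y of stand2 in the frame of tray below -0.07 m)) and (x of stand3 in the frame of tray below 0.007 m or (x of stand3 in the frame of tray above 0.081 m and y of stand3 in the frame of tray above 0.07 m) or (x of stand3 in the frame of tray above 0.081 m and y of stand3 in the frame of tray below -0.07 m)) and (x of stand4 in the frame of tray below 0.007 m or (x of stand4 in the frame of tray above 0.081 m and y of stand4 in the frame of tray above 0.07 m) or (x of stand4 in the frame of tray above 0.081 m and y of stand4 in the frame of tray below -0.07 m)) and (x of stand5 in the frame of tray below 0.007 m or (x of stand5 in the frame of tray above 0.081 m and y of stand5 in the frame of tray above 0.07 m) or (x of stand5 in the frame of tray above 0.081 m and y of stand5 in the frame of tray below -0.07 m)) and ((x of stand1 in the frame of tray above 0.081 m and y of stand1 in the frame of tray above 0.07 m) or (x of stand2 in the frame of tray above 0.081 m and y of stand2 in the frame of tray above 0.07 m) or (x of stand3 in the frame of tray above 0.081 m and y of stand3 in the frame of tray above 0.07 m) or (x of stand4 in the frame of tray above 0.081 m and y of stand4 in the frame of tray above 0.07 m) or (x of stand5 in the frame of tray above 0.081 m and y of stand5 in the frame of tray above 0.07 m)) and ((x of stand1 in the frame of tray above 0.081 m and y of stand1 in the frame of tray below -0.07 m) or (x of stand2 in the frame of tray above 0.081 m and y of stand2 in the frame of tray below -0.07 m) or (x of stand3 in the frame of tray above 0.081 m and y of stand3 in the frame of tray below -0.07 m) or (x of stand4 in the frame of tray above 0.081 m and y of stand4 in the frame of tray below -0.07 m) or (x of stand5 in the frame of tray above 0.081 m and y of stand5 in the frame of tray below -0.07 m)) and ((x of stand1 in the frame of tray below 0.007 m and y of stand1 in the frame of tray above 0.06 m) or (x of stand2 in the frame of tray below 0.007 m and y of stand2 in the frame of tray above 0.06 m) or (x of stand3 in the frame of tray below 0.007 m and y of stand3 in the frame of tray above 0.06 m) or (x of stand4 in the frame of tray below 0.007 m and y of stand4 in the frame of tray above 0.06 m) or (x of stand5 in the frame of tray below 0.007 m and y of stand5 in the frame of tray above 0.06 m)) and ((x of stand1 in the frame of tray below 0.007 m and y of stand1 in the frame of tray below -0.06 m) or (x of stand2 in the frame of tray below 0.007 m and y of stand2 in the frame of tray below -0.06 m) or (x of stand3 in the frame of tray below 0.007 m and y of stand3 in the frame of tray below -0.06 m) or (x of stand4 in the frame of tray below 0.007 m and y of stand4 in the frame of tray below -0.06 m) or (x of stand5 in the frame of tray below 0.007 m and y of stand5 in the frame of tray below -0.06 m))); the robot touches nothing.
It fails at once if a stand tips over (leans more than 45 degrees) (angle between any of stand1, stand2, stand3, stand4, stand5's own z axis and vertical above 0.785 rad).
It fails at once if a stand is pressed against the tray or its rail with more than 60 N (contact force between any of stand1, stand2, stand3, stand4, stand5 and tray above 60 N).
It fails at once if a stand falls or flies free of the fingers at more than 0.7 m/s (a drop of 25 mm) ((linear speed of stand1 above 0.7 m/s and contact force between stand1 and the fingers below 0.1 N) or (linear speed of stand2 above 0.7 m/s and contact force between stand2 and the fingers below 0.1 N) or (linear speed of stand3 above 0.7 m/s and contact force between stand3 and the fingers below 0.1 N) or (linear speed of stand4 above 0.7 m/s and contact force between stand4 and the fingers below 0.1 N) or (linear speed of stand5 above 0.7 m/s and contact force between stand5 and the fingers below 0.1 N)).
It fails at once if a bystander (bottle, basket, brush, drying dragonfly) is moved by more than 25 mm (distance of any of bottle_green, bottle_yellow, basket, brush, dragonfly from where it was at the start of the episode above 0.025 m).
It also fails if it takes over 72 s, if anything falls off the work surface, if the arm or the gripper's body presses on something with over 40 N, if the wrist force passes 120 N, or if a joint passes its speed limit or range.

## Working session

There is one attempt and no reset: what is moved stays moved. The work goes in short steps, Python scripts to look and compute and a tool call to move; the robot and the scene stay as the last step left them, time stands still between calls to the robot, and variables do not carry over. Pictures are saved under pics/ and viewed, at most 10 in all, crops included, and the job is handed in when it is done.

Besides the shell and the picture viewer there is one more tool, called after ">>>" by a JSON object that holds its "method" and its "body", one argument or row to a line. arm_command: Moves the arm, as the interface text tells. Its arguments: {"type":"object","properties":{"commands":{"type":"array","items":{"type":"object","properties":{"jaw":{"type":"number"},"dx":{"type":"number"},"dy":{"type":"number"},"dz":{"type":"number"},"roll":{"type":"number"}}}},"grip_force":{"type":"number"}},"required":["commands"]}

```bash
mkdir -p pics; cat > h.py <<'E'
from plant import *
import numpy as np, cv2
def cal(n):
    c=get_calibration(n); f=210/np.tan(np.radians(c["vfov"])/2)
    return f,c["cx"],c["cy"],np.array(c["R"]),np.array(c["t"])
def px2w(n,u,v,z):
    f,cx,cy,R,t=cal(n); d=R.T@np.array([(u-cx)/f,(v-cy)/f,1]); o=-R.T@t
    return o+d*(z-o[2])/d[2]
def w2px(n,X):
    f,cx,cy,R,t=cal(n); p=R@np.array(X)+t; return cx+f*p[0]/p[2],cy+f*p[1]/p[2]
def save(n,name):
    im=np.array(grab_frame(n)); cv2.imwrite(f"pics/{name}.png",im[:,:,::-1]); return im
E
python3 - <<'E'
from h import *
np.set_printoptions(precision=3,suppress=True)
for n in("top","scene"):
    im=save(n,n+"1"); f,cx,cy,R,t=cal(n); print(n,f,-R.T@t,R[2])
    for q in("stand1","sheet","tray","tray_rail","dragonfly"):
        for s in silhouettes(q,n)[:7]:
            ys,xs=np.nonzero(s["pixels"]); print(q,round(s["conf"],2),s["rect"],len(xs),xs.mean().round(1),ys.mean().round(1))
a=cv2.imread("pics/top1.png");print(sense()["tcp_pos"],sense()["orientation"])
E
```

```text
top 402.1916121182621 [ 0.386 -0.038  0.972] [ 0.203 -0.005 -0.979]
stand1 0.83 [288.5, 243.3, 27.9, 24.4] 576 302.9 255.1
stand1 0.65 [312.5, 228.4, 33.3, 31.6] 649 327.4 243.8
stand1 0.57 [289.7, 213.2, 28.1, 28.8] 630 302.5 228.7
sheet 0.75 [276.4, 207.4, 65.3, 74.2] 1790 310.9 243.6
tray 0.69 [169.9, 116.4, 212.4, 219.7] 16228 278.8 230.1
tray_rail 0.66 [168.1, 118.8, 213.4, 212.1] 16656 279.1 229.3
tray_rail 0.5 [147.4, 273.2, 26.6, 22.1] 492 161.0 284.2
tray_rail 0.46 [290.7, 242.8, 26.2, 26.3] 575 302.8 255.2
dragonfly 0.72 [288.5, 243.1, 25.2, 21.2] 544 303.4 255.4
dragonfly 0.66 [217.0, 166.1, 48.4, 50.3] 1121 239.3 188.7
dragonfly 0.2 [169.9, 111.3, 212.9, 223.8] 16744 278.1 229.3
scene 390.3070932724173 [1.189 0.095 0.536] [-0.793 -0.189 -0.579]
stand1 0.78 [236.2, 177.4, 27.2, 31.8] 622 249.1 193.3
stand1 0.76 [257.7, 187.2, 27.8, 33.9] 788 271.3 206.5
stand1 0.74 [227.8, 206.0, 72.3, 42.8] 795 259.4 231.0
stand1 0.58 [253.9, 221.3, 27.6, 18.0] 332 266.6 228.7
stand1 0.57 [232.1, 209.1, 23.4, 16.7] 401 245.2 216.6
sheet 0.63 [225.0, 210.5, 74.5, 38.3] 580 255.6 231.0
tray 0.86 [177.0, 172.1, 242.3, 165.2] 13969 287.8 243.6
tray_rail 0.81 [179.4, 173.8, 241.5, 165.3] 13317 287.2 244.4
dragonfly 0.76 [302.8, 211.4, 66.1, 48.2] 1366 336.0 234.6
[ 0.211 -0.508  0.256] [0.981 0.195 0.    0.   ]
```

```bash
python3 - <<'E'
import cv2
a=cv2.imread("pics/top1.png")[100:350,130:400];b=cv2.imread("pics/scene1.png")[140:350,150:430]
cv2.imwrite("pics/top1c.png",cv2.resize(a,None,fx=2.4,fy=2.4,interpolation=cv2.INTER_CUBIC));cv2.imwrite("pics/scene1c.png",cv2.resize(b,None,fx=2.8,fy=2.8,interpolation=cv2.INTER_CUBIC))
E
```

```text
(no output)
```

View pics/top1c.png

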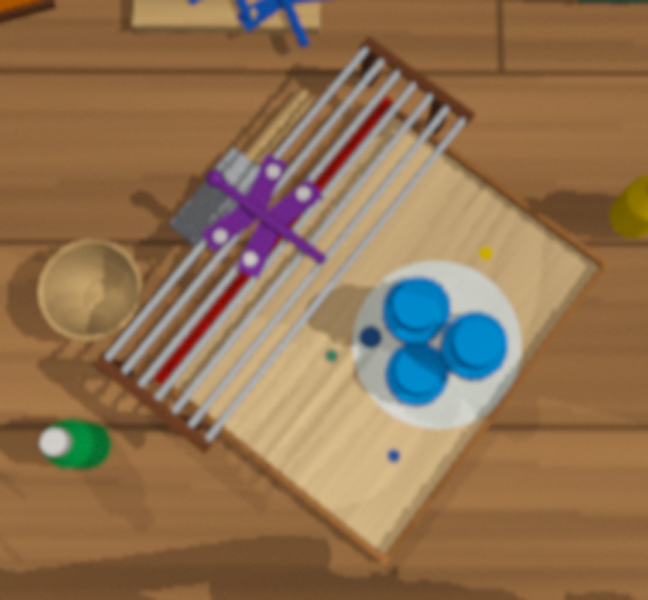

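View pics/scene1c.png

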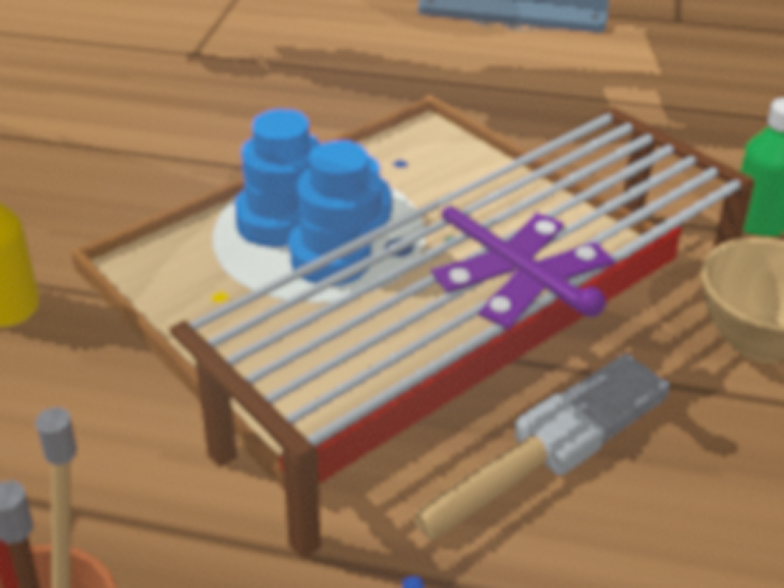

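The top view shows the tray rotated, front edge at lower right. The three blue stands are near (303,229), (327,244) and (303,255), on the sheet. In the scene view two stacks of two are visible, with one single stand behind the right stack. Next I fit the tray pose from corners and bar ends.

```bash
cat > m.py <<'E'
from h import *
from scipy.optimize import least_squares
np.set_printoptions(precision=4,suppress=True)
T=lambda u,v:("top",130+u/2.4,100+v/2.4)
S=lambda u,v:("scene",150+u/2.8,140+v/2.8)
print("up dir in top image: world of px(280,100),(280,300):",px2w("top",280,100,0),px2w("top",280,300,0))
A=px2w("top",290,333.3,.018);B=px2w("top",380.2,210.4,.018);print("A,B",A,B,np.linalg.norm(A-B))
E
python3 - <<'E'
from m import *
# front corners
y=(A-B)[:2] 
C=px2w("top",*T(390,100)[1:],.030); 
x=(C-(A+B)/2)[:2]
if x[0]*y[1]-x[1]*y[0]<0: P,Q,L=B,A,"B left"
else: P,Q,L=A,B,"A left"
print(L)
left_is_A=L=="A left"
s=1 if left_is_A else -1
# (obs, tray point)
pts=[(T(384,562),(-156,s*186,18)),(T(602,264),(-156,-s*186,18)),
(T(464,121),(43,-s*193,84)),(T(210,438),(43,s*193,84)),(T(364,50),(163,-s*193,84)),(T(108,358),(163,s*193,84)),
(S(430,98),(-156,s*186,18)),(S(78,253),(-156,-s*186,18)),(S(186,330),(43,-s*193,84)),(S(612,118),(43,s*193,84)),(S(310,442),(163,-s*193,84)),(S(740,184),(163,s*193,84))]
def W(p,q):
    c,d=np.cos(p[2]),np.sin(p[2]); q=np.array(q)/1000
    return np.array([p[0]+c*q[0]-d*q[1],p[1]+d*q[0]+c*q[1],q[2]])
def res(p): return np.concatenate([np.array(w2px(o[0],W(p,q)))-o[1:] for o,q in pts])
m=(A+B)/2; n=x/np.linalg.norm(x)
r=least_squares(res,[m[0],m[1],np.arctan2(n[1],n[0])],loss="soft_l1")
print("tray",r.x,np.degrees(r.x[2])); print(res(r.x).reshape(-1,2))
p=r.x
def W2t(w):
    c,d=np.cos(p[2]),np.sin(p[2]); a=w[:2]-p[:2]; return np.array([c*a[0]+d*a[1],-d*a[0]+c*a[1]])*1000
for nm,o in (("st1",S(282,122)),("st2",S(339,155))):
    w=px2w("scene",*o[1:],.098); print(nm,w,W2t(w),"-> top px",w2px("top",w))
for o in (T(416,303),T(476,339),T(417,368)):
    for z in(.052,.098): 
        w=px2w("top",*o[1:],z);print(o,z,w,W2t(w),"->scene",w2px("scene",w))
np.save("tray.npy",p)
a=cv2.imread("pics/top1.png")[200:290,270:360];b=cv2.imread("pics/scene1.png")[165:255,220:310]
cv2.imwrite("pics/z1.png",cv2.resize(np.hstack([a,b]),None,fx=4.4,fy=4.4,interpolation=cv2.INTER_CUBIC))
E
```

```text
up dir in top image: world of px(280,100),(280,300): [ 0.8945 -0.0223  0.    ] [ 0.3814 -0.0257  0.    ]
A,B [ 0.3071 -0.0492  0.018 ] [ 0.5952 -0.2681  0.018 ] 0.36178995255846086
A left
tray [ 0.5473 -0.0385  0.9128] 52.29937766123638
[[-0.455   0.2034]
 [ 2.4076 -1.1572]
 [-1.3446 -1.1777]
 [-1.8057 -1.0649]
 [-0.1699 -1.0781]
 [-0.954  -1.4386]
 [ 0.3097 -1.918 ]
 [-2.8163 -1.6567]
 [ 2.2413 -2.2759]
 [-1.3528 -1.1021]
 [-0.0633 -1.0631]
 [-1.2716 -0.9277]]
st1 [ 0.5101 -0.129   0.098 ] [-94.4123 -25.8545] -> top px (np.float64(326.97572441230807), np.float64(240.31589668596737))
st2 [ 0.5448 -0.0753  0.098 ] [-30.6663 -20.5491] -> top px (np.float64(302.4109323381874), np.float64(224.6042543465481))
('top', 303.33333333333337, 226.25) 0.052 [ 0.5493 -0.0794  0.052 ] [-31.1654 -26.6108] ->scene (np.float64(269.027185258637), np.float64(214.54613829720907))
('top', 303.33333333333337, 226.25) 0.098 [ 0.5412 -0.0773  0.098 ] [-34.5149 -18.8698] ->scene (np.float64(270.5567475545793), np.float64(194.27334552785462))
('top', 328.33333333333337, 241.25) 0.052 [ 0.5144 -0.1369  0.052 ] [-97.9854 -34.1468] ->scene (np.float64(247.68635439165996), np.float64(201.9994128348116))
('top', 328.33333333333337, 241.25) 0.098 [ 0.508  -0.1319  0.098 ] [-97.9937 -26.0289] ->scene (np.float64(249.67205268586116), np.float64(182.9215544884044))
('top', 303.75, 253.33333333333334) 0.052 [ 0.4863 -0.0801  0.052 ] [-70.1803  22.8473] ->scene (np.float64(275.78674660124994), np.float64(198.25497739109875))
('top', 303.75, 253.33333333333334) 0.098 [ 0.4813 -0.0779  0.098 ] [-71.579   28.1153] ->scene (np.float64(277.06691196042254), np.float64(179.51423378423772))
```

View pics/z1.png

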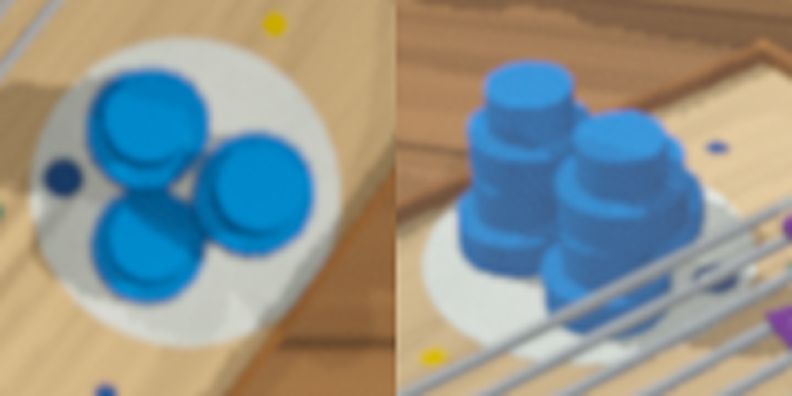

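Each stack is two stands upright. The drum tops are at about (304.3,227.5), (328.6,242) and (304.1,255.2) in the top picture, the last one a single stand on the floor.

Plan:
1. Put each top stand at the bar mouth, left and right.
2. Use each bottom stand, held in the gripper, to push the one at the mouth under to the rail, then park it in front.
3. Leave the single stand where it is.

```bash
cat >> h.py <<'E'
try: P=np.load("tray.npy")
except Exception: P=None
def t2w(x,y):
    c,d=np.cos(P[2]),np.sin(P[2]); return np.array([P[0]+(c*x-d*y)/1000,P[1]+(d*x+c*y)/1000])
def w2t(w):
    c,d=np.cos(P[2]),np.sin(P[2]); a=np.array(w[:2])-P[:2]; return np.array([c*a[0]+d*a[1],-d*a[0]+c*a[1]])*1000
E
python3 - <<'E'
from h import *
np.set_printoptions(precision=1,suppress=True)
for u,v,z in((304.3,227.5,.0985),(328.6,242,.0985),(304.1,255.2,.0525),(239.3,188.7,.1)): print(w2t(px2w("top",u,v,z)))
s=sense(); print("tcp tray",w2t(s["tcp_pos"]),s["tcp_pos"][2]*1000, "posts px etc")
E
```

```text
[-37.9 -17.9]
[-99.4 -25. ]
[-73.4  25.8]
[130.6   1.8]
tcp tray [-577.5  -20.7] 256.32326747958945 posts px etc
```

>>> {"method": "arm_command", "body": {
  "commands": [
    {"jaw": 1, "roll": -6},
    {"roll": -6},
    {"roll": -6},
    {"roll": -6},
    {"roll": -5.8},
    {"dx": 36},
    {"dx": 36},
    {"dx": 36},
    {"dx": 36},
    {"dx": 36},
    {"dx": 36},
    {"dx": 36},
    {"dx": 36},
    {"dx": 36},
    {"dx": 36},
    {"dx": 36},
    {"dx": 36},
    {"dx": 36},
    {"dx": 36},
    {"dx": 36, "dy": -3}
  ],
  "grip_force": 25
}}

```text
schema error: expected keys jaw, dx, dy, dz, roll
```

```bash
cat > st.py <<'E'
from h import *
np.set_printoptions(precision=1,suppress=True)
s=sense(); q=s["orientation"]; print("t",s["clock"],"tray",w2t(s["tcp_pos"]),"z",s["tcp_pos"][2]*1000,"yaw",np.degrees(2*np.arctan2(q[1],q[0]))-np.degrees(P[2]),q,"F",s["contact_force"],"w",s["grip_width"],"gf",s["gripper_force"])
E
python3 st.py
```

```text
t 0.6 tray [-577.5  -20.7] z 256.32326747958945 yaw -29.795393312904736 [1.  0.2 0.  0. ] F [ 0.7 -0.1 -0.5] w 1.0021622291943006 gf 0.0
```

>>> {"method": "arm_command", "body": {
  "commands": [
    {"jaw": 1, "dx": 0, "dy": 0, "dz": 0, "roll": -6},
    {"jaw": 1, "dx": 0, "dy": 0, "dz": 0, "roll": -6},
    {"jaw": 1, "dx": 0, "dy": 0, "dz": 0, "roll": -6},
    {"jaw": 1, "dx": 0, "dy": 0, "dz": 0, "roll": -6},
    {"jaw": 1, "dx": 0, "dy": 0, "dz": 0, "roll": -5.8},
    {"jaw": 1, "dx": 36, "dy": 0, "dz": 0, "roll": 0},
    {"jaw": 1, "dx": 36, "dy": 0, "dz": 0, "roll": 0},
    {"jaw": 1, "dx": 36, "dy": 0, "dz": 0, "roll": 0},
    {"jaw": 1, "dx": 36, "dy": 0, "dz": 0, "roll": 0},
    {"jaw": 1, "dx": 36, "dy": 0, "dz": 0, "roll": 0},
    {"jaw": 1, "dx": 36, "dy": 0, "dz": 0, "roll": 0},
    {"jaw": 1, "dx": 36, "dy": 0, "dz": 0, "roll": 0},
    {"jaw": 1, "dx": 36, "dy": 0, "dz": 0, "roll": 0},
    {"jaw": 1, "dx": 36, "dy": 0, "dz": 0, "roll": 0},
    {"jaw": 1, "dx": 36, "dy": 0, "dz": 0, "roll": 0},
    {"jaw": 1, "dx": 36, "dy": 0, "dz": 0, "roll": 0},
    {"jaw": 1, "dx": 36, "dy": 0, "dz": 0, "roll": 0},
    {"jaw": 1, "dx": 36, "dy": 0, "dz": 0, "roll": 0},
    {"jaw": 1, "dx": 36, "dy": 0, "dz": 0, "roll": 0},
    {"jaw": 1, "dx": 36, "dy": -3, "dz": 0, "roll": 0}
  ],
  "grip_force": 25
}}

```text
clock: 2.27
tcp_pos: [0.5395, -0.0775, 0.2565]
orientation: [0.898, 0.441, 0.0, 0.0]
contact_force: [0.5, -0.5, 0.8]
grip_width: 0.998
gripper_force: 0.0
```

```bash
python3 st.py
```

```text
t 2.2667 tray [-35.7 -17.7] z 256.4752763058057 yaw 0.005934819222559895 [0.9 0.4 0.  0. ] F [ 0.5 -0.5  0.8] w 0.9977180676146605 gf 0.0
```

>>> {"method": "arm_command", "body": {
  "commands": [
    {"jaw": 1, "dx": 0, "dy": 0, "dz": 40, "roll": 0},
    {"jaw": 1, "dx": 0, "dy": 0, "dz": 40, "roll": 0},
    {"jaw": 1, "dx": 0, "dy": 0, "dz": 35, "roll": 0},
    {"jaw": 1, "dx": 0, "dy": 0, "dz": 20, "roll": 0},
    {"jaw": 1, "dx": 0, "dy": 0, "dz": 20, "roll": 0},
    {"jaw": 1, "dx": 0, "dy": 0, "dz": 0, "roll": 0},
    {"jaw": 0.45, "dx": 0, "dy": 0, "dz": 0, "roll": 0},
    {"jaw": 0.45, "dx": 0, "dy": 0, "dz": 0, "roll": 0},
    {"jaw": 0.45, "dx": 0, "dy": 0, "dz": 0, "roll": 0},
    {"jaw": 0.45, "dx": 0, "dy": 0, "dz": 0, "roll": 0},
    {"jaw": 0.3, "dx": 0, "dy": 0, "dz": 0, "roll": 0},
    {"jaw": 0.3, "dx": 0, "dy": 0, "dz": 0, "roll": 0},
    {"jaw": 0.3, "dx": 0, "dy": 0, "dz": 0, "roll": 0},
    {"jaw": 0.3, "dx": 0, "dy": 0, "dz": 0, "roll": 0}
  ],
  "grip_force": 25
}}

```text
clock: 3.43
tcp_pos: [0.5395, -0.0794, 0.1032]
orientation: [0.898, 0.441, 0.001, 0.001]
contact_force: [-1.2, 1.0, 6.3]
grip_width: 0.496
gripper_force: 25.9
```

```bash
python3 st.py
```

```text
t 3.4333 tray [-37.2 -18.8] z 103.20205833328431 yaw 0.0027345728028222993 [0.9 0.4 0.  0. ] F [-1.2  1.   6.3] w 0.495889989160805 gf 25.9083281212952
```

>>> {"method": "arm_command", "body": {
  "commands": [
    {"jaw": 0.3, "dx": 0, "dy": 0, "dz": -5, "roll": 0},
    {"jaw": 0.3, "dx": 0, "dy": 0, "dz": -10, "roll": 0},
    {"jaw": 0.3, "dx": 0, "dy": 0, "dz": -15, "roll": 0},
    {"jaw": 0.3, "dx": 0, "dy": 0, "dz": 0, "roll": 0}
  ],
  "grip_force": 25
}}

```text
clock: 3.77
tcp_pos: [0.5401, -0.0796, 0.1345]
orientation: [0.898, 0.441, 0.002, 0.002]
contact_force: [-0.3, -0.2, -0.5]
grip_width: 0.502
gripper_force: 25.7
```

```bash
python3 st.py; python3 - <<'E'
from h import *
a=save("top","t2")[185:285,255:355];b=save("scene","s2")[145:245,220:320]
cv2.imwrite("pics/z2.png",cv2.resize(np.hstack([a,b])[:,:,::-1],None,fx=4,fy=4,interpolation=cv2.INTER_CUBIC))
E
```

```text
t 3.7667 tray [-36.9 -19.4] z 134.53996197225018 yaw 0.011536548790353152 [0.9 0.4 0.  0. ] F [-0.3 -0.2 -0.5] w 0.5017868140244102 gf 25.670836258213967
```

View pics/z2.png

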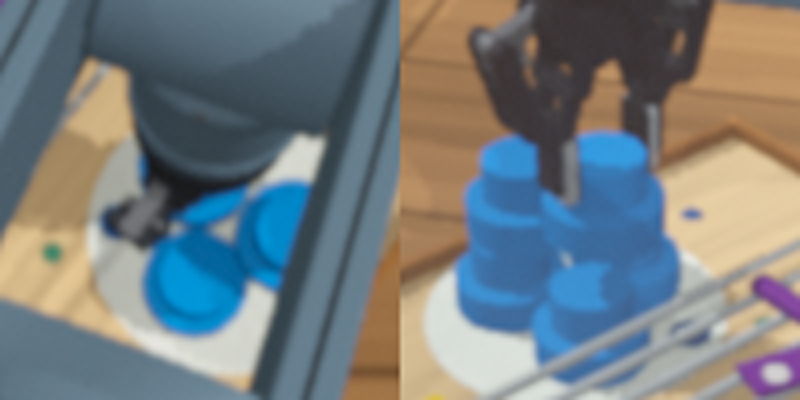

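Stand held straight; its bottom stand remains upright at scene (~(365,218)). I carry it to the left bar mouth.

>>> {"method": "arm_command", "body": {
  "commands": [
    {"jaw": 0.3, "dx": 6, "dy": -16, "dz": 0, "roll": 0},
    {"jaw": 0.3, "dx": 8, "dy": -32, "dz": 0, "roll": 0},
    {"jaw": 0.3, "dx": 8, "dy": -32, "dz": 0, "roll": 0},
    {"jaw": 0.3, "dx": 8, "dy": -32, "dz": 0, "roll": 0},
    {"jaw": 0.3, "dx": 4, "dy": -16, "dz": 0, "roll": 0},
    {"jaw": 0.3, "dx": 0, "dy": 0, "dz": 20, "roll": 0},
    {"jaw": 0.3, "dx": 0, "dy": 0, "dz": 30, "roll": 0},
    {"jaw": 0.3, "dx": 0, "dy": 0, "dz": 15, "roll": 0},
    {"jaw": 0.3, "dx": 0, "dy": 0, "dz": 5, "roll": 0},
    {"jaw": 0.3, "dx": 0, "dy": 0, "dz": 0, "roll": 0},
    {"jaw": 0.3, "dx": 0, "dy": 0, "dz": 0, "roll": 0}
  ],
  "grip_force": 25
}}

```text
clock: 4.78
tcp_pos: [0.4583, 0.026, 0.0615]
orientation: [0.898, 0.441, -0.0, 0.0]
contact_force: [-0.4, 0.0, -0.1]
grip_width: 0.501
gripper_force: 25.7
```

```bash
python3 st.py; python3 - <<'E'
from h import *
b=save("scene","s3")[120:270,200:400]
cv2.imwrite("pics/z3.png",cv2.resize(b[:,:,::-1],None,fx=4,fy=4,interpolation=cv2.INTER_CUBIC))
E
```

```text
t 4.7833 tray [ -3.5 109.9] z 61.487511370625526 yaw -0.0026105323119480772 [ 0.9  0.4 -0.   0. ] F [-0.4  0.  -0.1] w 0.5007434939722754 gf 25.739902185159735
```

View pics/z3.png

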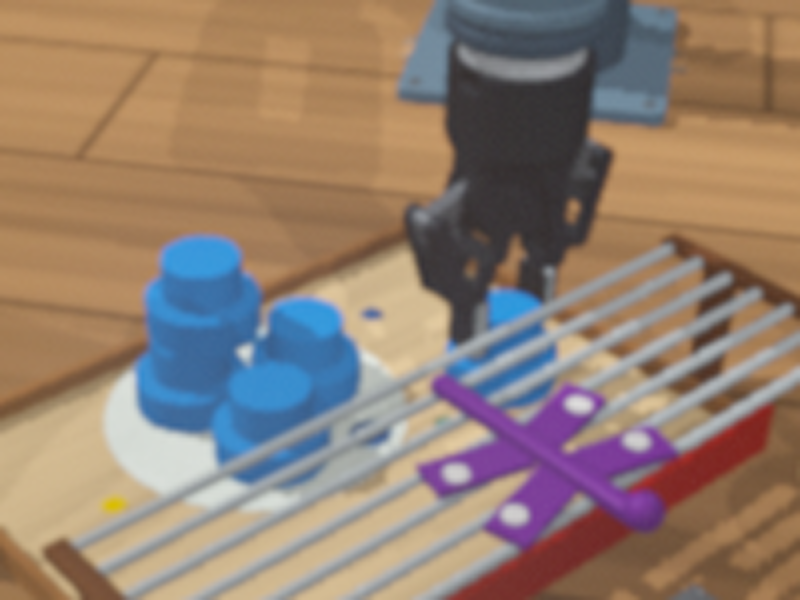

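The held stand stands level at the bar mouth, near picture (325,208), and the rest is undisturbed. Now slide it in a little and set it down.

>>> {"method": "arm_command", "body": {
  "commands": [
    {"jaw": 0.3, "dx": 8, "dy": 0, "dz": 0, "roll": 0},
    {"jaw": 0.3, "dx": 10, "dy": 0, "dz": 0, "roll": 0},
    {"jaw": 0.3, "dx": 4, "dy": 0, "dz": 0, "roll": 0},
    {"jaw": 0.3, "dx": 0, "dy": 0, "dz": 2, "roll": 0},
    {"jaw": 0.3, "dx": 0, "dy": 0, "dz": 1.5, "roll": 0},
    {"jaw": 0.3, "dx": 0, "dy": 0, "dz": 0, "roll": 0},
    {"jaw": 0.3, "dx": 0, "dy": 0, "dz": 0, "roll": 0}
  ],
  "grip_force": 20
}}

```text
clock: 5.42
tcp_pos: [0.4709, 0.0436, 0.0576]
orientation: [0.898, 0.441, -0.0, -0.0]
contact_force: [0.3, -0.6, -0.9]
grip_width: 0.502
gripper_force: 25.7
```

```bash
python3 st.py
```

```text
t 5.4167 tray [ 18.2 110.7] z 57.594595304390126 yaw 0.014571465782729831 [ 0.9  0.4 -0.  -0. ] F [ 0.3 -0.6 -0.9] w 0.50161565675412 gf 25.74587982147932
```

>>> {"method": "arm_command", "body": {
  "commands": [
    {"jaw": 0.3, "dx": 0, "dy": 0, "dz": 1, "roll": 0},
    {"jaw": 0.3, "dx": 0, "dy": 0, "dz": 0, "roll": 0},
    {"jaw": 0.6, "dx": 0, "dy": 0, "dz": 0, "roll": 0},
    {"jaw": 0.8, "dx": 0, "dy": 0, "dz": 0, "roll": 0},
    {"jaw": 0.8, "dx": 0, "dy": 0, "dz": 0, "roll": 0},
    {"jaw": 0.8, "dx": 0, "dy": 0, "dz": 0, "roll": 0},
    {"jaw": 0.8, "dx": 0, "dy": 0, "dz": -10, "roll": 0},
    {"jaw": 0.8, "dx": 0, "dy": 0, "dz": -30, "roll": 0},
    {"jaw": 1, "dx": 0, "dy": 0, "dz": -35, "roll": 0},
    {"jaw": 1, "dx": 0, "dy": 0, "dz": -30, "roll": 0},
    {"jaw": 1, "dx": -22, "dy": 25, "dz": 0, "roll": 0},
    {"jaw": 1, "dx": -26, "dy": 30, "dz": 0, "roll": 0},
    {"jaw": 1, "dx": -26, "dy": 30, "dz": 0, "roll": 0},
    {"jaw": 1, "dx": -26, "dy": 30, "dz": 0, "roll": 0},
    {"jaw": 1, "dx": -17, "dy": 20, "dz": 0, "roll": 0},
    {"jaw": 1, "dx": 0, "dy": 0, "dz": 0, "roll": 0},
    {"jaw": 1, "dx": 0, "dy": 0, "dz": 0, "roll": 0}
  ],
  "grip_force": 20
}}

```text
clock: 6.83
tcp_pos: [0.5065, -0.133, 0.1614]
orientation: [0.898, 0.439, -0.0, -0.0]
contact_force: [-0.4, 0.2, 0.7]
grip_width: 1.003
gripper_force: 0.0
```

```bash
python3 st.py; python3 - <<'E'
from h import *
save("top","t4"); save("scene","s4")
for n in("scene","top"):
    for s in silhouettes("stand1",n): 
        ys,xs=np.nonzero(s["pixels"]); print(n,round(s["conf"],2),s["rect"],xs.mean(),ys.mean())
print(w2px("scene",[*t2w(18.5,110.5),.052]),w2px("top",[*t2w(18.5,110.5),.052]))
E
```

```text
t 6.8333 tray [-99.7 -25.5] z 161.4302034244997 yaw -0.17367555177902716 [ 0.9  0.4 -0.  -0. ] F [-0.4  0.2  0.7] w 1.0030360286198114 gf 0.0
scene 0.82 [230.3, 208.3, 27.9, 17.7] 245.8541176470588 216.63529411764705
scene 0.72 [233.5, 179.0, 32.3, 29.5] 250.6451612903226 194.30434782608697
scene 0.66 [319.4, 196.1, 28.0, 27.0] 331.63120567375887 211.145390070922
scene 0.62 [253.1, 212.6, 30.1, 29.5] 267.0944741532977 224.25133689839572
scene 0.59 [262.8, 193.9, 30.4, 28.9] 278.362 206.214
top 0.6 [239.4, 247.3, 26.3, 28.2] 250.64937388193204 260.6726296958855
top 0.59 [291.8, 241.7, 20.8, 24.1] 302.54408060453403 255.85138539042822
top 0.51 [304.2, 220.9, 12.7, 21.5] 311.4117647058824 230.64117647058825
top 0.51 [314.9, 234.9, 25.1, 24.1] 323.0169491525424 245.66101694915255
(np.float64(332.03306026482295), np.float64(201.44833128456688)) (np.float64(249.55667206177804), np.float64(259.77044169805697))
```

>>> {"method": "arm_command", "body": {
  "commands": [
    {"jaw": 1, "dx": 0, "dy": 0, "dz": 20, "roll": 0},
    {"jaw": 1, "dx": 0, "dy": 0, "dz": 25, "roll": 0},
    {"jaw": 1, "dx": 0, "dy": 0, "dz": 12, "roll": 0},
    {"jaw": 1, "dx": 0, "dy": 0, "dz": 0, "roll": 0},
    {"jaw": 0.5, "dx": 0, "dy": 0, "dz": 0, "roll": 0},
    {"jaw": 0.5, "dx": 0, "dy": 0, "dz": 0, "roll": 0},
    {"jaw": 0.4, "dx": 0, "dy": 0, "dz": 0, "roll": 0},
    {"jaw": 0.3, "dx": 0, "dy": 0, "dz": 0, "roll": 0},
    {"jaw": 0.3, "dx": 0, "dy": 0, "dz": 0, "roll": 0},
    {"jaw": 0.3, "dx": 0, "dy": 0, "dz": 0, "roll": 0},
    {"jaw": 0.3, "dx": 0, "dy": 0, "dz": 0, "roll": 0}
  ],
  "grip_force": 25
}}

```text
clock: 7.95
tcp_pos: [0.5073, -0.1316, 0.1063]
orientation: [0.898, 0.441, 0.001, 0.001]
contact_force: [-1.0, 1.7, 6.7]
grip_width: 0.5
gripper_force: 25.3
```

```bash
python3 st.py
```

```text
t 7.95 tray [-98.1 -25.3] z 106.261286745464 yaw 0.0018482356840294756 [0.9 0.4 0.  0. ] F [-1.   1.7  6.7] w 0.5003714977737045 gf 25.290094984229654
```

>>> {"method": "arm_command", "body": {
  "commands": [
    {"jaw": 0.3, "dx": 0, "dy": 0, "dz": -10, "roll": 0},
    {"jaw": 0.3, "dx": 0, "dy": 0, "dz": -15, "roll": 0},
    {"jaw": 0.3, "dx": 14, "dy": 12, "dz": 0, "roll": 0},
    {"jaw": 0.3, "dx": 28, "dy": 24, "dz": 0, "roll": 0},
    {"jaw": 0.3, "dx": 28, "dy": 24, "dz": 0, "roll": 0},
    {"jaw": 0.3, "dx": 18, "dy": 16, "dz": 0, "roll": 0},
    {"jaw": 0.3, "dx": 8, "dy": 8.5, "dz": 0, "roll": 0},
    {"jaw": 0.3, "dx": 0, "dy": 0, "dz": 20, "roll": 0},
    {"jaw": 0.3, "dx": 0, "dy": 0, "dz": 25, "roll": 0},
    {"jaw": 0.3, "dx": 0, "dy": 0, "dz": 14, "roll": 0},
    {"jaw": 0.3, "dx": 0, "dy": 0, "dz": 5, "roll": 0},
    {"jaw": 0.3, "dx": 6, "dy": 0, "dz": 0, "roll": 0},
    {"jaw": 0.3, "dx": 10, "dy": 0, "dz": 0, "roll": 0},
    {"jaw": 0.3, "dx": 6, "dy": 0, "dz": 0, "roll": 0},
    {"jaw": 0.3, "dx": 0, "dy": 0, "dz": 1, "roll": 0},
    {"jaw": 0.3, "dx": 0, "dy": 0, "dz": 0, "roll": 0},
    {"jaw": 0.3, "dx": 0, "dy": 0, "dz": 0, "roll": 0}
  ],
  "grip_force": 20
}}

```text
clock: 9.37
tcp_pos: [0.6459, -0.0897, 0.0655]
orientation: [0.897, 0.441, 0.0, 0.0]
contact_force: [0.2, -1.0, -0.8]
grip_width: 0.5
gripper_force: 24.7
```

```bash
python3 st.py; python3 - <<'E'
from h import *
b=save("scene","s5")[150:270,170:330]
cv2.imwrite("pics/z5.png",cv2.resize(b[:,:,::-1],None,fx=5,fy=5,interpolation=cv2.INTER_CUBIC))
E
```

```text
t 9.3667 tray [  19.8 -109.3] z 65.48984280577747 yaw 0.04381799303231304 [0.9 0.4 0.  0. ] F [ 0.2 -1.  -0.8] w 0.5000359599170809 gf 24.723773867008276
```

View pics/z5.png

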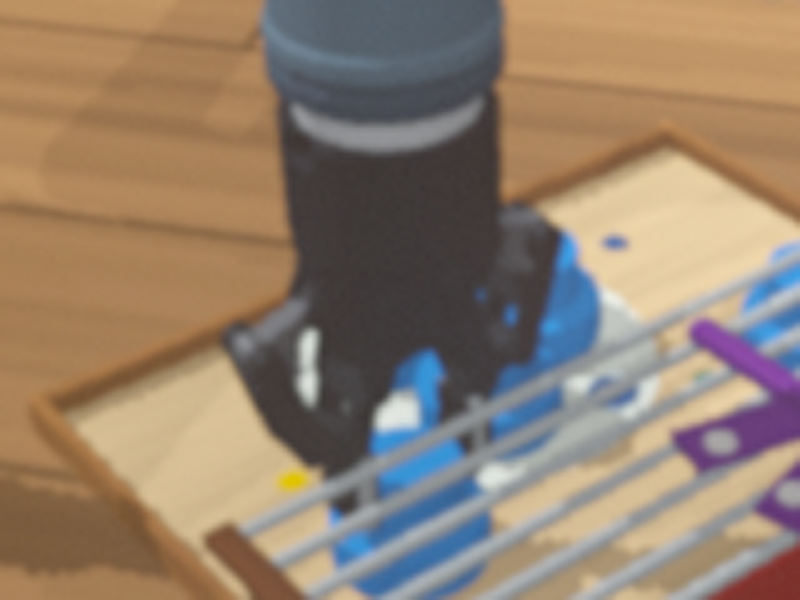

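The stand is held upright under the first bars at picture ≈(253,255). Lower it carefully.

>>> {"method": "arm_command", "body": {
  "commands": [
    {"jaw": 0.3, "dx": 0, "dy": 0, "dz": 2, "roll": 0},
    {"jaw": 0.3, "dx": 0, "dy": 0, "dz": 2, "roll": 0},
    {"jaw": 0.3, "dx": 0, "dy": 0, "dz": 1.5, "roll": 0},
    {"jaw": 0.3, "dx": 0, "dy": 0, "dz": 0, "roll": 0},
    {"jaw": 0.3, "dx": 0, "dy": 0, "dz": 0, "roll": 0}
  ],
  "grip_force": 20
}}

```text
clock: 9.83
tcp_pos: [0.6455, -0.0901, 0.0603]
orientation: [0.898, 0.441, 0.0, 0.0]
contact_force: [-2.3, 0.2, 5.5]
grip_width: 0.505
gripper_force: 25.3
```

>>> {"method": "arm_command", "body": {
  "commands": [
    {"jaw": 0.6, "dx": 0, "dy": 0, "dz": 0, "roll": 0},
    {"jaw": 0.8, "dx": 0, "dy": 0, "dz": 0, "roll": 0},
    {"jaw": 0.8, "dx": 0, "dy": 0, "dz": 0, "roll": 0},
    {"jaw": 0.8, "dx": 0, "dy": 0, "dz": 0, "roll": 0},
    {"jaw": 0.8, "dx": 0, "dy": 0, "dz": -10, "roll": 0},
    {"jaw": 0.8, "dx": 0, "dy": 0, "dz": -30, "roll": 0},
    {"jaw": 0.8, "dx": 0, "dy": 0, "dz": -35, "roll": 0},
    {"jaw": 0.8, "dx": 0, "dy": 30, "dz": -30, "roll": 0},
    {"jaw": 0.8, "dx": 0, "dy": 30, "dz": -30, "roll": 0},
    {"jaw": 0.8, "dx": 0, "dy": 30, "dz": 0, "roll": 0},
    {"jaw": 0.8, "dx": 0, "dy": 0, "dz": 0, "roll": 0}
  ],
  "grip_force": 20
}}

```text
clock: 10.75
tcp_pos: [0.7203, -0.1485, 0.1967]
orientation: [0.898, 0.44, 0.003, 0.004]
contact_force: [-1.8, -0.7, -0.1]
grip_width: 0.799
gripper_force: 0.0
```

```bash
python3 st.py; python3 - <<'E'
from h import *
np.set_printoptions(precision=1,suppress=True)
a=save("top","t6")[190:290,230:370];b=save("scene","s6")[170:270,220:360]
cv2.imwrite("pics/z6.png",cv2.resize(np.vstack([a,b])[:,:,::-1],None,fx=3,fy=3,interpolation=cv2.INTER_CUBIC))
for n in("top","scene"):
  for s in silhouettes("stand1",n): 
    ys,xs=np.nonzero(s["pixels"]); print(n,round(s["conf"],2),s["rect"],xs.mean(),ys.mean(),w2t(px2w(n,xs.mean(),ys.mean(),.03)))
E
```

```text
t 10.75 tray [  18.7 -204.2] z 196.6992120448031 yaw -0.11885212767865738 [0.9 0.4 0.  0. ] F [-1.8 -0.7 -0.1] w 0.7989530484165418 gf 0.0
scene 0.95 [234.7, 238.9, 34.9, 32.2] 252.6789250353607 255.79207920792078 [  30.7 -115. ]
scene 0.83 [252.3, 207.6, 29.7, 34.3] 266.673647469459 223.00523560209425 [-34.2 -31.1]
scene 0.74 [319.4, 195.3, 27.7, 31.1] 331.3503184713376 210.44267515923568 [ 20.9 108.2]
scene 0.69 [230.8, 196.1, 28.5, 28.2] 245.9673735725938 212.10603588907014 [-95.  -42.3]
scene 0.57 [264.6, 194.7, 28.9, 26.8] 278.3690721649485 206.2659793814433 [-66.8  27.4]
```

View pics/z6.png

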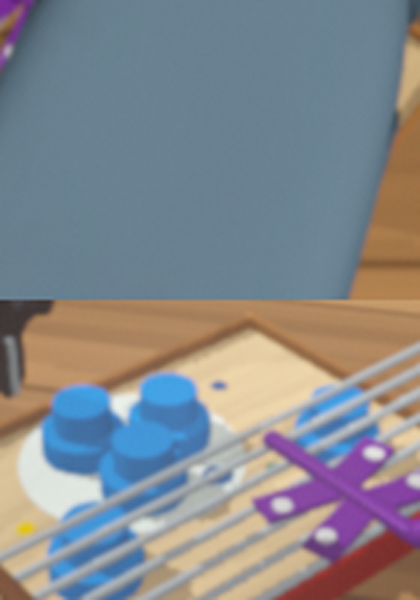

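```bash
python3 - <<'E'
from h import *
np.set_printoptions(precision=1,suppress=True)
for k,u,v in(("L2",247.3,204.3),("L1",267.3,216.7),("S3",276.3,199.7),("Br",250,243.3),("Bl",332.3,202.3)): print(k,w2t(px2w("scene",u,v,.0525)))
E
```

```text
L2 [-90.6 -40.4]
L1 [-26.9 -34.5]
S3 [-64.4  19.7]
Br [  19.6 -112.1]
Bl [ 21.7 108. ]
```

Scene view: all five upright. Drum tops are at (247,204), (267,217), (276,200), (250,243) and (332,202). Next I grasp the bottom stand nearest the bars.

>>> {"method": "arm_command", "body": {
  "commands": [
    {"jaw": 0.8, "dx": -8, "dy": -28, "dz": 0, "roll": 0},
    {"jaw": 0.8, "dx": -10, "dy": -35, "dz": 0, "roll": 0},
    {"jaw": 0.8, "dx": -10, "dy": -35, "dz": 0, "roll": 0},
    {"jaw": 0.8, "dx": -10, "dy": -35, "dz": 0, "roll": 0},
    {"jaw": 0.8, "dx": -7, "dy": -25, "dz": 0, "roll": 0},
    {"jaw": 0.8, "dx": -3.5, "dy": -10, "dz": 0, "roll": 0},
    {"jaw": 0.8, "dx": 0, "dy": 0, "dz": 30, "roll": 0},
    {"jaw": 0.8, "dx": 0, "dy": 0, "dz": 40, "roll": 0},
    {"jaw": 0.8, "dx": 0, "dy": 0, "dz": 25, "roll": 0},
    {"jaw": 0.8, "dx": 0, "dy": 0, "dz": 0, "roll": 0},
    {"jaw": 0.8, "dx": 0, "dy": 0, "dz": 0, "roll": 0}
  ],
  "grip_force": 20
}}

```text
clock: 11.87
tcp_pos: [0.5517, -0.0788, 0.0974]
orientation: [0.897, 0.441, -0.001, -0.001]
contact_force: [-0.0, -0.6, 0.6]
grip_width: 0.803
gripper_force: 0.0
```

```bash
python3 st.py
```

```text
t 11.8667 tray [-29.2 -28.1] z 97.42410354942673 yaw 0.03977159713692657 [ 0.9  0.4 -0.  -0. ] F [-0.  -0.6  0.6] w 0.8028866166994882 gf 0.0
```

>>> {"method": "arm_command", "body": {
  "commands": [
    {"jaw": 0.8, "dx": 0, "dy": 4, "dz": 20, "roll": 0},
    {"jaw": 0.8, "dx": 0, "dy": 0, "dz": 15, "roll": 0},
    {"jaw": 0.8, "dx": 0, "dy": 0, "dz": 5, "roll": 0},
    {"jaw": 0.8, "dx": 0, "dy": 0, "dz": 0, "roll": 0},
    {"jaw": 0.5, "dx": 0, "dy": 0, "dz": 0, "roll": 0},
    {"jaw": 0.5, "dx": 0, "dy": 0, "dz": 0, "roll": 0},
    {"jaw": 0.4, "dx": 0, "dy": 0, "dz": 0, "roll": 0},
    {"jaw": 0.3, "dx": 0, "dy": 0, "dz": 0, "roll": 0},
    {"jaw": 0.3, "dx": 0, "dy": 0, "dz": 0, "roll": 0},
    {"jaw": 0.3, "dx": 0, "dy": 0, "dz": 0, "roll": 0}
  ],
  "grip_force": 25
}}

```text
clock: 12.7
tcp_pos: [0.5574, -0.0824, 0.0601]
orientation: [0.898, 0.441, 0.001, 0.001]
contact_force: [-1.3, 1.0, 4.9]
grip_width: 0.505
gripper_force: 25.0
```

```bash
python3 st.py
```

```text
t 12.7 tray [-28.6 -34.8] z 60.14302732580357 yaw 0.010546817702781652 [0.9 0.4 0.  0. ] F [-1.3  1.   4.9] w 0.5047929511600749 gf 24.991667362628505
```

>>> {"method": "arm_command", "body": {
  "commands": [
    {"jaw": 0.3, "dx": 0, "dy": 0, "dz": -10, "roll": 0},
    {"jaw": 0.3, "dx": 0, "dy": 0, "dz": -30, "roll": 0},
    {"jaw": 0.3, "dx": 0, "dy": 0, "dz": -20, "roll": 0},
    {"jaw": 0.3, "dx": -5, "dy": 15, "dz": 0, "roll": 0},
    {"jaw": 0.3, "dx": -10, "dy": 30, "dz": 0, "roll": 0},
    {"jaw": 0.3, "dx": -8, "dy": 22, "dz": 0, "roll": 0},
    {"jaw": 0.3, "dx": -2, "dy": 8, "dz": 0, "roll": 0},
    {"jaw": 0.3, "dx": 0, "dy": 0, "dz": 0, "roll": 0},
    {"jaw": 0.3, "dx": 0, "dy": 0, "dz": 20, "roll": 0},
    {"jaw": 0.3, "dx": 0, "dy": 0, "dz": 22, "roll": 0},
    {"jaw": 0.3, "dx": 0, "dy": 0, "dz": 10, "roll": 0},
    {"jaw": 0.3, "dx": 0, "dy": 0, "dz": 0, "roll": 0},
    {"jaw": 0.3, "dx": 0, "dy": 0, "dz": 0, "roll": 0}
  ],
  "grip_force": 25
}}

```text
clock: 13.78
tcp_pos: [0.5999, -0.147, 0.0661]
orientation: [0.897, 0.441, -0.001, -0.001]
contact_force: [-0.2, 0.2, -0.6]
grip_width: 0.499
gripper_force: 25.9
```

```bash
python3 st.py; python3 - <<'E'
from h import *
b=save("scene","s7")[160:280,190:310]
cv2.imwrite("pics/z7.png",cv2.resize(b[:,:,::-1],None,fx=5,fy=5,interpolation=cv2.INTER_CUBIC))
E
```

```text
t 13.7833 tray [ -53.7 -108. ] z 66.11046302683353 yaw 0.03902485263321154 [ 0.9  0.4 -0.  -0. ] F [-0.2  0.2 -0.6] w 0.49876033597725256 gf 25.931474464014173
```

View pics/z7.png

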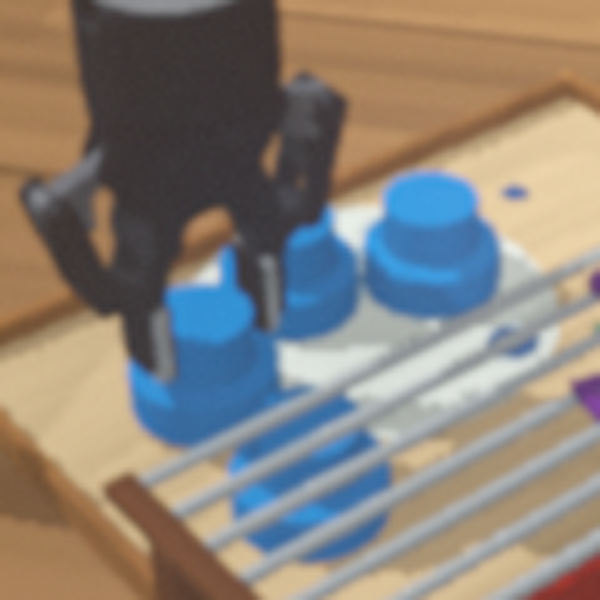

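The held stand at picture (230,225) is lined up behind the one under the bars at (252,255). Now I push gently.

>>> {"method": "arm_command", "body": {
  "commands": [
    {"jaw": 0.3, "dx": 0, "dy": 1.3, "dz": 4, "roll": 0},
    {"jaw": 0.3, "dx": 2, "dy": 0, "dz": 0, "roll": 0},
    {"jaw": 0.3, "dx": 2, "dy": 0, "dz": 0, "roll": 0},
    {"jaw": 0.3, "dx": 2, "dy": 0, "dz": 0, "roll": 0},
    {"jaw": 0.3, "dx": 2, "dy": 0, "dz": 0, "roll": 0},
    {"jaw": 0.3, "dx": 2, "dy": 0, "dz": 0, "roll": 0},
    {"jaw": 0.3, "dx": 4, "dy": 0, "dz": 0, "roll": 0},
    {"jaw": 0.3, "dx": 4, "dy": 0, "dz": 0, "roll": 0},
    {"jaw": 0.3, "dx": 4, "dy": 0, "dz": 0, "roll": 0},
    {"jaw": 0.3, "dx": 4, "dy": 0, "dz": 0, "roll": 0},
    {"jaw": 0.3, "dx": 4, "dy": 0, "dz": 0, "roll": 0},
    {"jaw": 0.3, "dx": 4, "dy": 0, "dz": 0, "roll": 0},
    {"jaw": 0.3, "dx": 4, "dy": 0, "dz": 0, "roll": 0},
    {"jaw": 0.3, "dx": 4, "dy": 0, "dz": 0, "roll": 0},
    {"jaw": 0.3, "dx": 4, "dy": 0, "dz": 0, "roll": 0},
    {"jaw": 0.3, "dx": 4, "dy": 0, "dz": 0, "roll": 0},
    {"jaw": 0.3, "dx": 4, "dy": 0, "dz": 0, "roll": 0},
    {"jaw": 0.3, "dx": 4, "dy": 0, "dz": 0, "roll": 0},
    {"jaw": 0.3, "dx": 2, "dy": 0, "dz": 0, "roll": 0},
    {"jaw": 0.3, "dx": 0, "dy": 0, "dz": 0, "roll": 0}
  ],
  "grip_force": 25
}}

```text
clock: 15.5
tcp_pos: [0.6387, -0.1007, 0.0622]
orientation: [0.898, 0.441, 0.0, -0.0]
contact_force: [0.5, 0.5, -1.3]
grip_width: 0.507
gripper_force: 26.0
```

```bash
python3 st.py; python3 - <<'E'
from h import *
np.set_printoptions(precision=1,suppress=True)
b=save("scene","s8")
for s in silhouettes("stand1","scene"): 
    ys,xs=np.nonzero(s["pixels"]); print(round(s["conf"],2),s["rect"],w2t(px2w("scene",xs.mean(),ys.mean(),.03)))
b=b[160:280,190:310]
cv2.imwrite("pics/z8.png",cv2.resize(b[:,:,::-1],None,fx=5,fy=5,interpolation=cv2.INTER_CUBIC))
E
```

```text
t 15.5 tray [   6.6 -110.3] z 62.19824502478614 yaw 0.03025075331026983 [ 0.9  0.4  0.  -0. ] F [ 0.5  0.5 -1.3] w 0.5072875733516522 gf 25.95108180306852
0.85 [253.0, 251.6, 28.5, 29.9] [  76.7 -115.4]
0.7 [232.5, 231.6, 31.4, 34.5] [   8.7 -112.5]
0.62 [320.5, 199.4, 26.1, 26.3] [ 26.1 102. ]
0.6 [269.5, 198.0, 22.6, 29.9] [-48.8  20.9]
0.56 [245.4, 219.2, 8.7, 8.4] [-58.4 -59.5]
0.35 [227.8, 209.7, 74.1, 41.2] [  0.4 -28.9]
```

View pics/z8.png

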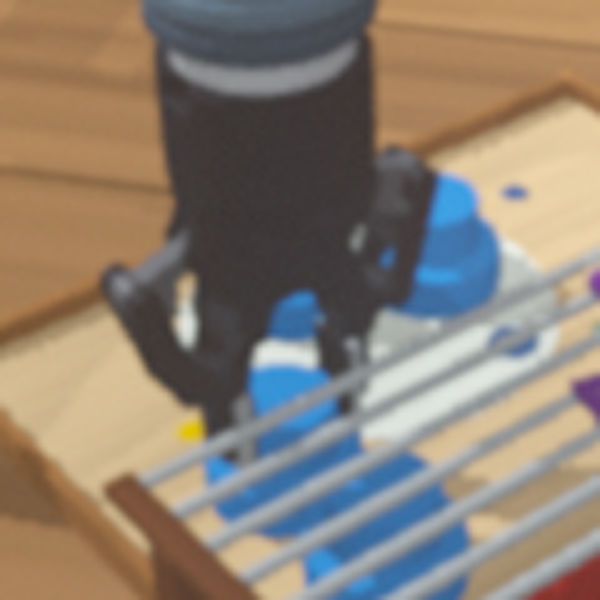

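Works: B is pushed straight to picture (267,268), A just behind. Continue in small steps.

>>> {"method": "arm_command", "body": {
  "commands": [
    {"jaw": 0.3, "dx": 2, "dy": 0, "dz": 0, "roll": 0},
    {"jaw": 0.3, "dx": 2, "dy": 0, "dz": 0, "roll": 0},
    {"jaw": 0.3, "dx": 2, "dy": 0, "dz": 0, "roll": 0},
    {"jaw": 0.3, "dx": 2, "dy": 0, "dz": 0, "roll": 0},
    {"jaw": 0.3, "dx": 2, "dy": 0, "dz": 0, "roll": 0},
    {"jaw": 0.3, "dx": 0, "dy": 0, "dz": 0, "roll": 0}
  ],
  "grip_force": 25
}}

```text
clock: 16.1
tcp_pos: [0.6447, -0.093, 0.0622]
orientation: [0.898, 0.441, 0.0, -0.0]
contact_force: [-0.6, -0.9, -0.5]
grip_width: 0.497
gripper_force: 25.9
```

>>> {"method": "arm_command", "body": {
  "commands": [
    {"jaw": 0.3, "dx": 1, "dy": 0, "dz": 0, "roll": 0},
    {"jaw": 0.3, "dx": 1, "dy": 0, "dz": 0, "roll": 0},
    {"jaw": 0.3, "dx": 0, "dy": 0, "dz": 0, "roll": 0}
  ],
  "grip_force": 25
}}

```text
clock: 16.35
tcp_pos: [0.6458, -0.0917, 0.0623]
orientation: [0.898, 0.441, 0.0, 0.0]
contact_force: [0.8, -0.1, -0.6]
grip_width: 0.5
gripper_force: 26.0
```

>>> {"method": "arm_command", "body": {
  "commands": [
    {"jaw": 0.3, "dx": 1, "dy": 0, "dz": 0, "roll": 0},
    {"jaw": 0.3, "dx": 0, "dy": 0, "dz": 0, "roll": 0}
  ],
  "grip_force": 25
}}

```text
clock: 16.52
tcp_pos: [0.6464, -0.0909, 0.0623]
orientation: [0.898, 0.441, 0.0, 0.0]
contact_force: [0.6, -0.2, -0.9]
grip_width: 0.498
gripper_force: 26.0
```

```bash
python3 st.py; python3 - <<'E'
from h import *
np.set_printoptions(precision=1,suppress=True)
b=save("scene","s9")
for s in silhouettes("stand1","scene"): 
    ys,xs=np.nonzero(s["pixels"]); print(round(s["conf"],2),s["rect"],w2t(px2w("scene",xs.mean(),ys.mean(),.03)))
E
```

```text
t 16.5167 tray [  19.1 -110.4] z 62.262904940287406 yaw 0.00338717731867888 [0.9 0.4 0.  0. ] F [ 0.6 -0.2 -0.9] w 0.49774758388441354 gf 25.963765759952366
0.82 [317.9, 196.5, 29.2, 29.1] [ 22.7 107.3]
0.8 [235.2, 235.6, 30.8, 38.5] [  21.1 -111.9]
0.76 [275.2, 197.3, 19.0, 24.7] [-42.4  23.1]
0.59 [254.3, 255.4, 36.0, 32.9] [  88.  -115.3]
0.57 [247.7, 223.8, 6.7, 1.8] [-48.2 -56.6]
```

>>> {"method": "arm_command", "body": {
  "commands": [
    {"jaw": 0.3, "dx": 1, "dy": 0, "dz": 0, "roll": 0},
    {"jaw": 0.3, "dx": 1, "dy": 0, "dz": 0, "roll": 0},
    {"jaw": 0.3, "dx": 0, "dy": 0, "dz": 0, "roll": 0}
  ],
  "grip_force": 25
}}

```text
clock: 16.87
tcp_pos: [0.6476, -0.0893, 0.0623]
orientation: [0.898, 0.441, 0.0, 0.0]
contact_force: [-0.7, 0.6, -1.6]
grip_width: 0.502
gripper_force: 26.0
```

>>> {"method": "arm_command", "body": {
  "commands": [
    {"jaw": 0.3, "dx": 1, "dy": 0, "dz": 0, "roll": 0},
    {"jaw": 0.3, "dx": 0, "dy": 0, "dz": 0, "roll": 0}
  ],
  "grip_force": 25
}}

```text
clock: 17.03
tcp_pos: [0.6482, -0.0885, 0.0623]
orientation: [0.898, 0.441, 0.0, 0.0]
contact_force: [-0.0, -0.4, -0.9]
grip_width: 0.502
gripper_force: 26.0
```

```bash
python3 st.py; python3 - <<'E'
from h import *
b=save("scene","s10")[200:300,210:330]
cv2.imwrite("pics/z10.png",cv2.resize(b[:,:,::-1],None,fx=6,fy=6,interpolation=cv2.INTER_CUBIC))
E
```

```text
t 17.0333 tray [  22.1 -110.4] z 62.26135324034205 yaw 0.009035728755122818 [0.9 0.4 0.  0. ] F [-0.  -0.4 -0.9] w 0.5021328260102601 gf 25.965791288763285
```

View pics/z10.png

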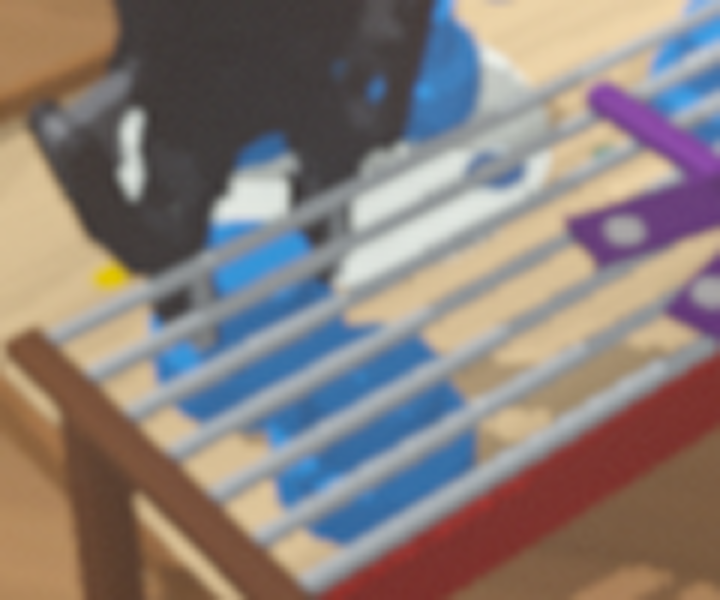

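B is at picture (273,275), close to the rail; continue until contact is felt.

>>> {"method": "arm_command", "body": {
  "commands": [
    {"jaw": 0.3, "dx": 1, "dy": 0, "dz": 0, "roll": 0},
    {"jaw": 0.3, "dx": 0, "dy": 0, "dz": 0, "roll": 0}
  ],
  "grip_force": 25
}}

```text
clock: 17.25
tcp_pos: [0.6488, -0.0877, 0.0623]
orientation: [0.898, 0.441, 0.0, -0.0]
contact_force: [-0.3, -0.6, -1.3]
grip_width: 0.499
gripper_force: 26.0
```

>>> {"method": "arm_command", "body": {
  "commands": [
    {"jaw": 0.3, "dx": 1, "dy": 0, "dz": 0, "roll": 0},
    {"jaw": 0.3, "dx": 0, "dy": 0, "dz": 0, "roll": 0}
  ],
  "grip_force": 25
}}

```text
clock: 17.42
tcp_pos: [0.6494, -0.0869, 0.0622]
orientation: [0.898, 0.441, 0.0, -0.0]
contact_force: [-0.3, -1.1, -0.6]
grip_width: 0.498
gripper_force: 26.0
```

>>> {"method": "arm_command", "body": {
  "commands": [
    {"jaw": 0.3, "dx": 1, "dy": 0, "dz": 0, "roll": 0},
    {"jaw": 0.3, "dx": 0, "dy": 0, "dz": 0, "roll": 0}
  ],
  "grip_force": 25
}}

```text
clock: 17.58
tcp_pos: [0.6496, -0.0866, 0.0622]
orientation: [0.898, 0.441, -0.0, 0.0]
contact_force: [-2.6, -2.4, -0.4]
grip_width: 0.503
gripper_force: 26.0
```

Rail contact felt at A x = 24.5, which agrees with B at x = 88. Retract A and set it down in the front right.

>>> {"method": "arm_command", "body": {
  "commands": [
    {"jaw": 0.3, "dx": -4, "dy": 0, "dz": 0, "roll": 0},
    {"jaw": 0.3, "dx": -12, "dy": 0, "dz": 0, "roll": 0},
    {"jaw": 0.3, "dx": -20, "dy": 0, "dz": 0, "roll": 0},
    {"jaw": 0.3, "dx": -20, "dy": -1, "dz": 0, "roll": 0},
    {"jaw": 0.3, "dx": -20, "dy": -1, "dz": 0, "roll": 0},
    {"jaw": 0.3, "dx": -7, "dy": 3, "dz": 0, "roll": 0},
    {"jaw": 0.3, "dx": 0, "dy": 0, "dz": 1, "roll": 0},
    {"jaw": 0.3, "dx": 0, "dy": 0, "dz": 1, "roll": 0},
    {"jaw": 0.3, "dx": 0, "dy": 0, "dz": 0, "roll": 0}
  ],
  "grip_force": 20
}}

```text
clock: 18.33
tcp_pos: [0.6005, -0.1523, 0.0603]
orientation: [0.898, 0.441, 0.0, 0.0]
contact_force: [0.5, 0.4, -0.4]
grip_width: 0.499
gripper_force: 26.0
```

```bash
python3 st.py
```

```text
t 18.3333 tray [ -57.6 -111.7] z 60.25239425391699 yaw -0.0011492331680287293 [0.9 0.4 0.  0. ] F [ 0.5  0.4 -0.4] w 0.499041579120983 gf 25.954802753403783
```

>>> {"method": "arm_command", "body": {
  "commands": [
    {"jaw": 0.3, "dx": 0, "dy": 0, "dz": 1, "roll": 0},
    {"jaw": 0.3, "dx": 0, "dy": 0, "dz": 0, "roll": 0}
  ],
  "grip_force": 20
}}

```text
clock: 18.5
tcp_pos: [0.6005, -0.1522, 0.0602]
orientation: [0.897, 0.441, 0.0, 0.001]
contact_force: [-3.3, -1.8, 5.9]
grip_width: 0.499
gripper_force: 26.5
```

>>> {"method": "arm_command", "body": {
  "commands": [
    {"jaw": 0.3, "dx": 0, "dy": 0, "dz": 1, "roll": 0},
    {"jaw": 0.3, "dx": 0, "dy": 0, "dz": 0, "roll": 0}
  ],
  "grip_force": 20
}}

```text
clock: 18.67
tcp_pos: [0.6006, -0.1523, 0.0601]
orientation: [0.897, 0.441, 0.0, 0.001]
contact_force: [-5.1, -1.2, 12.4]
grip_width: 0.504
gripper_force: 27.0
```

>>> {"method": "arm_command", "body": {
  "commands": [
    {"jaw": 0.3, "dx": 0, "dy": 0, "dz": -1.5, "roll": 0},
    {"jaw": 0.6, "dx": 0, "dy": 0, "dz": 0, "roll": 0},
    {"jaw": 0.75, "dx": 0, "dy": 0, "dz": 0, "roll": 0},
    {"jaw": 0.75, "dx": 0, "dy": 0, "dz": 0, "roll": 0},
    {"jaw": 0.75, "dx": 0, "dy": 0, "dz": -10, "roll": 0},
    {"jaw": 0.75, "dx": 0, "dy": 0, "dz": -30, "roll": 0},
    {"jaw": 0.75, "dx": 0, "dy": 0, "dz": -35, "roll": 0},
    {"jaw": 0.75, "dx": 0, "dy": 0, "dz": -25, "roll": 0},
    {"jaw": 0.75, "dx": -12, "dy": -25, "dz": 0, "roll": 0},
    {"jaw": 0.75, "dx": -14, "dy": -30, "dz": 0, "roll": 0},
    {"jaw": 0.75, "dx": -8.5, "dy": -18.7, "dz": 0, "roll": 0},
    {"jaw": 0.75, "dx": 0, "dy": 0, "dz": 0, "roll": -6.7},
    {"jaw": 0.75, "dx": 0, "dy": 0, "dz": 0, "roll": -6.7},
    {"jaw": 0.75, "dx": 0, "dy": 0, "dz": 0, "roll": -6.7},
    {"jaw": 0.75, "dx": 0, "dy": 0, "dz": 0, "roll": -6.7},
    {"jaw": 0.75, "dx": 0, "dy": 0, "dz": 0, "roll": -6.7},
    {"jaw": 0.75, "dx": 0, "dy": 0, "dz": 0, "roll": -6.5},
    {"jaw": 0.75, "dx": 0, "dy": 0, "dz": 0, "roll": 0},
    {"jaw": 0.75, "dx": 0, "dy": 0, "dz": 0, "roll": 0}
  ],
  "grip_force": 20
}}

```text
clock: 20.25
tcp_pos: [0.5207, -0.1347, 0.1602]
orientation: [0.694, 0.72, 0.0, 0.0]
contact_force: [-0.1, -1.1, -1.1]
grip_width: 0.752
gripper_force: 0.0
```

```bash
python3 st.py; python3 - <<'E'
from h import *
b=save("scene","s11")[170:290,210:360]
cv2.imwrite("pics/z11.png",cv2.resize(b[:,:,::-1],None,fx=5,fy=5,interpolation=cv2.INTER_CUBIC))
E
```

```text
t 20.25 tray [-92.4 -37.8] z 160.20027057611819 yaw 39.81639723932575 [0.7 0.7 0.  0. ] F [-0.1 -1.1 -1.1] w 0.7516698400614324 gf 0.0
```

View pics/z11.png

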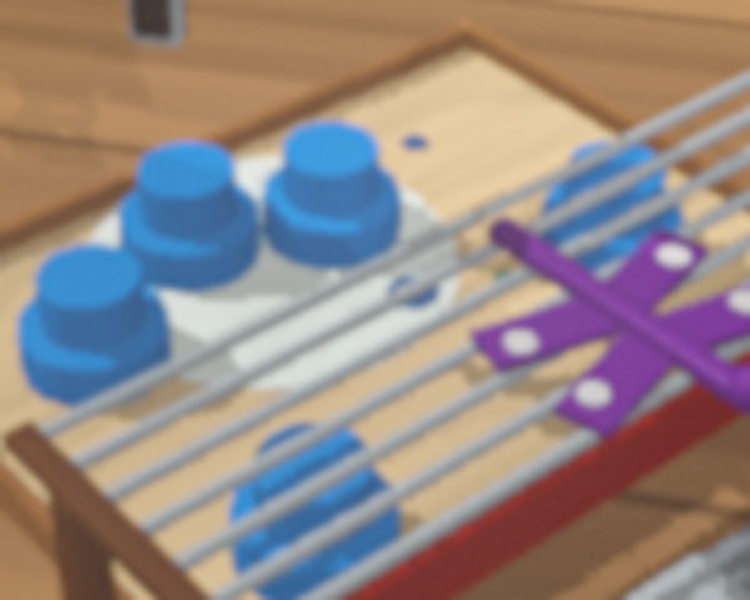

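The view shows all upright: one by the rail at (273,275), one parked at (228,230), and the bottom stand to fetch at (247,212). That was my eleventh view, one over the allowed ten, so I work from numbers only from here.

>>> {"method": "arm_command", "body": {
  "commands": [
    {"jaw": 0.75, "dx": 0, "dy": 0, "dz": 30, "roll": 0},
    {"jaw": 0.75, "dx": 0, "dy": 0, "dz": 40, "roll": 0},
    {"jaw": 0.75, "dx": 0, "dy": 0, "dz": 22, "roll": 0},
    {"jaw": 0.75, "dx": 0, "dy": 0, "dz": 10, "roll": 0},
    {"jaw": 0.75, "dx": 0, "dy": 0, "dz": 0, "roll": 0},
    {"jaw": 0.5, "dx": 0, "dy": 0, "dz": 0, "roll": 0},
    {"jaw": 0.5, "dx": 0, "dy": 0, "dz": 0, "roll": 0},
    {"jaw": 0.4, "dx": 0, "dy": 0, "dz": 0, "roll": 0},
    {"jaw": 0.3, "dx": 0, "dy": 0, "dz": 0, "roll": 0},
    {"jaw": 0.3, "dx": 0, "dy": 0, "dz": 0, "roll": 0},
    {"jaw": 0.3, "dx": 0, "dy": 0, "dz": 0, "roll": 0}
  ],
  "grip_force": 25
}}

```text
clock: 21.22
tcp_pos: [0.5218, -0.1353, 0.0593]
orientation: [0.693, 0.721, 0.001, 0.002]
contact_force: [0.2, -0.4, 7.2]
grip_width: 0.506
gripper_force: 26.1
```

```bash
python3 st.py
```

```text
t 21.2167 tray [-92.2 -39. ] z 59.3428373315985 yaw 39.99832851212352 [0.7 0.7 0.  0. ] F [ 0.2 -0.4  7.2] w 0.5057367705896529 gf 26.13053982378915
```

>>> {"method": "arm_command", "body": {
  "commands": [
    {"jaw": 0.3, "dx": 0, "dy": 0, "dz": -10, "roll": 0},
    {"jaw": 0.3, "dx": 0, "dy": 0, "dz": -30, "roll": 0},
    {"jaw": 0.3, "dx": 0, "dy": 0, "dz": -20, "roll": 0},
    {"jaw": 0.3, "dx": 0, "dy": 0, "dz": 0, "roll": 6.7},
    {"jaw": 0.3, "dx": 0, "dy": 0, "dz": 0, "roll": 6.7},
    {"jaw": 0.3, "dx": 0, "dy": 0, "dz": 0, "roll": 6.7},
    {"jaw": 0.3, "dx": 0, "dy": 0, "dz": 0, "roll": 6.7},
    {"jaw": 0.3, "dx": 0, "dy": 0, "dz": 0, "roll": 6.7},
    {"jaw": 0.3, "dx": 0, "dy": 0, "dz": 0, "roll": 6.5},
    {"jaw": 0.3, "dx": 0, "dy": 0, "dz": 0, "roll": 0},
    {"jaw": 0.3, "dx": 6, "dy": -20, "dz": 0, "roll": 0},
    {"jaw": 0.3, "dx": 8, "dy": -32, "dz": 0, "roll": 0},
    {"jaw": 0.3, "dx": 8, "dy": -32, "dz": 0, "roll": 0},
    {"jaw": 0.3, "dx": 8, "dy": -32, "dz": 0, "roll": 0},
    {"jaw": 0.3, "dx": 6, "dy": -22, "dz": 0, "roll": 0},
    {"jaw": 0.3, "dx": 2, "dy": -10.5, "dz": 0, "roll": 0},
    {"jaw": 0.3, "dx": 0, "dy": 0, "dz": 20, "roll": 0},
    {"jaw": 0.3, "dx": 0, "dy": 0, "dz": 22, "roll": 0},
    {"jaw": 0.3, "dx": 0, "dy": 0, "dz": 10, "roll": 0},
    {"jaw": 0.3, "dx": 0, "dy": 0, "dz": 0, "roll": 0}
  ],
  "grip_force": 25
}}

```text
clock: 22.88
tcp_pos: [0.4253, -0.0138, 0.0643]
orientation: [0.897, 0.442, -0.001, -0.001]
contact_force: [0.9, 1.3, -0.5]
grip_width: 0.5
gripper_force: 25.9
```

```bash
python3 st.py; python3 - <<'E'
from h import *
np.set_printoptions(precision=1,suppress=True)
b=save("scene","s12")
for s in silhouettes("stand1","scene"): 
    ys,xs=np.nonzero(s["pixels"]); print(round(s["conf"],2),s["rect"],w2t(px2w("scene",xs.mean(),ys.mean(),.03)))
E
```

```text
t 22.8833 tray [-55.  111.7] z 64.32166212249024 yaw 0.15619096734575066 [ 0.9  0.4 -0.  -0. ] F [ 0.9  1.3 -0.5] w 0.5000126446327883 gf 25.90781392995268
0.77 [213.4, 220.2, 29.7, 30.8] [ -55.6 -115.5]
0.74 [253.9, 253.3, 37.2, 36.1] [  89.1 -113.2]
0.73 [262.4, 194.0, 31.0, 30.6] [-61.3  16.1]
0.72 [318.8, 198.2, 28.5, 26.6] [ 22.5 107.9]
0.55 [294.9, 182.9, 24.7, 28.9] [-49.3 107.9]
```

>>> {"method": "arm_command", "body": {
  "commands": [
    {"jaw": 0.3, "dx": 0, "dy": 1, "dz": 2.5, "roll": 0},
    {"jaw": 0.3, "dx": 2, "dy": 0, "dz": 0, "roll": 0},
    {"jaw": 0.3, "dx": 2, "dy": 0, "dz": 0, "roll": 0},
    {"jaw": 0.3, "dx": 2, "dy": 0, "dz": 0, "roll": 0},
    {"jaw": 0.3, "dx": 2, "dy": 0, "dz": 0, "roll": 0},
    {"jaw": 0.3, "dx": 2, "dy": 0, "dz": 0, "roll": 0},
    {"jaw": 0.3, "dx": 4, "dy": 0, "dz": 0, "roll": 0},
    {"jaw": 0.3, "dx": 4, "dy": 0, "dz": 0, "roll": 0},
    {"jaw": 0.3, "dx": 4, "dy": 0, "dz": 0, "roll": 0},
    {"jaw": 0.3, "dx": 4, "dy": 0, "dz": 0, "roll": 0},
    {"jaw": 0.3, "dx": 4, "dy": 0, "dz": 0, "roll": 0},
    {"jaw": 0.3, "dx": 4, "dy": 0, "dz": 0, "roll": 0},
    {"jaw": 0.3, "dx": 4, "dy": 0, "dz": 0, "roll": 0},
    {"jaw": 0.3, "dx": 4, "dy": 0, "dz": 0, "roll": 0},
    {"jaw": 0.3, "dx": 4, "dy": 0, "dz": 0, "roll": 0},
    {"jaw": 0.3, "dx": 4, "dy": 0, "dz": 0, "roll": 0},
    {"jaw": 0.3, "dx": 4, "dy": 0, "dz": 0, "roll": 0},
    {"jaw": 0.3, "dx": 4, "dy": 0, "dz": 0, "roll": 0},
    {"jaw": 0.3, "dx": 2, "dy": 0, "dz": 0, "roll": 0},
    {"jaw": 0.3, "dx": 0, "dy": 0, "dz": 0, "roll": 0}
  ],
  "grip_force": 25
}}

```text
clock: 24.65
tcp_pos: [0.4642, 0.0334, 0.0632]
orientation: [0.898, 0.441, 0.0, 0.0]
contact_force: [0.5, -0.7, -0.2]
grip_width: 0.499
gripper_force: 25.9
```

```bash
python3 st.py; python3 - <<'E'
from h import *
np.set_printoptions(precision=1,suppress=True)
b=save("scene","s13")
for s in silhouettes("stand1","scene"): 
    ys,xs=np.nonzero(s["pixels"]); print(round(s["conf"],2),s["rect"],w2t(px2w("scene",xs.mean(),ys.mean(),.03)))
E
```

```text
t 24.65 tray [  6.  109.7] z 63.23793406403443 yaw 0.030166567270541123 [0.9 0.4 0.  0. ] F [ 0.5 -0.7 -0.2] w 0.49865272007419537 gf 25.94466309528798
0.85 [264.1, 197.5, 27.3, 27.3] [-60.6  16.8]
0.79 [331.5, 206.8, 31.1, 25.1] [ 67.6 115.6]
0.68 [253.8, 252.5, 35.2, 39.1] [  90.  -115.7]
0.65 [310.4, 195.1, 26.5, 27.2] [  8.2 113.2]
```

>>> {"method": "arm_command", "body": {
  "commands": [
    {"jaw": 0.3, "dx": 2, "dy": 0, "dz": 0, "roll": 0},
    {"jaw": 0.3, "dx": 2, "dy": 0, "dz": 0, "roll": 0},
    {"jaw": 0.3, "dx": 2, "dy": 0, "dz": 0, "roll": 0},
    {"jaw": 0.3, "dx": 2, "dy": 0, "dz": 0, "roll": 0},
    {"jaw": 0.3, "dx": 2, "dy": 0, "dz": 0, "roll": 0},
    {"jaw": 0.3, "dx": 2, "dy": 0, "dz": 0, "roll": 0},
    {"jaw": 0.3, "dx": 0, "dy": 0, "dz": 0, "roll": 0}
  ],
  "grip_force": 25
}}

```text
clock: 25.33
tcp_pos: [0.4714, 0.0427, 0.0633]
orientation: [0.898, 0.441, 0.0, 0.0]
contact_force: [0.3, -1.0, -0.9]
grip_width: 0.498
gripper_force: 25.9
```

>>> {"method": "arm_command", "body": {
  "commands": [
    {"jaw": 0.3, "dx": 1, "dy": 0, "dz": 0, "roll": 0},
    {"jaw": 0.3, "dx": 1, "dy": 0, "dz": 0, "roll": 0},
    {"jaw": 0.3, "dx": 0, "dy": 0, "dz": 0, "roll": 0}
  ],
  "grip_force": 25
}}

```text
clock: 25.58
tcp_pos: [0.4724, 0.0442, 0.0633]
orientation: [0.898, 0.441, 0.0, -0.0]
contact_force: [0.3, 0.6, -2.3]
grip_width: 0.501
gripper_force: 25.9
```

```bash
python3 st.py; python3 - <<'E'
from h import *
np.set_printoptions(precision=1,suppress=True)
b=save("scene","s14")
for s in silhouettes("stand1","scene"): 
    ys,xs=np.nonzero(s["pixels"]); print(round(s["conf"],2),s["rect"],w2t(px2w("scene",xs.mean(),ys.mean(),.03)))
E
```

```text
t 25.5833 tray [ 19.6 109.8] z 63.25197384961541 yaw 0.005631219711382585 [ 0.9  0.4  0.  -0. ] F [ 0.3  0.6 -2.3] w 0.5008375515505097 gf 25.932108513079584
0.87 [264.8, 194.6, 26.1, 30.0] [-61.2  16.3]
0.83 [316.6, 198.9, 22.7, 25.7] [ 22.3 109.3]
0.76 [213.4, 217.7, 31.8, 35.2] [ -54.9 -115.4]
0.6 [255.0, 251.6, 36.8, 35.3] [  89.6 -114.3]
0.59 [341.0, 207.9, 24.5, 24.6] [ 76.  119.2]
```

>>> {"method": "arm_command", "body": {
  "commands": [
    {"jaw": 0.3, "dx": 1, "dy": 0, "dz": 0, "roll": 0},
    {"jaw": 0.3, "dx": 1, "dy": 0, "dz": 0, "roll": 0},
    {"jaw": 0.3, "dx": 0, "dy": 0, "dz": 0, "roll": 0}
  ],
  "grip_force": 25
}}

```text
clock: 25.93
tcp_pos: [0.4737, 0.0457, 0.0632]
orientation: [0.898, 0.441, 0.0, 0.0]
contact_force: [0.1, 0.4, -1.2]
grip_width: 0.498
gripper_force: 25.9
```

>>> {"method": "arm_command", "body": {
  "commands": [
    {"jaw": 0.3, "dx": 1, "dy": 0, "dz": 0, "roll": 0},
    {"jaw": 0.3, "dx": 1, "dy": 0, "dz": 0, "roll": 0},
    {"jaw": 0.3, "dx": 0, "dy": 0, "dz": 0, "roll": 0}
  ],
  "grip_force": 25
}}

```text
clock: 26.18
tcp_pos: [0.4749, 0.0474, 0.0632]
orientation: [0.898, 0.441, 0.0, -0.0]
contact_force: [-0.1, -0.7, -1.1]
grip_width: 0.503
gripper_force: 25.9
```

>>> {"method": "arm_command", "body": {
  "commands": [
    {"jaw": 0.3, "dx": 1, "dy": 0, "dz": 0, "roll": 0},
    {"jaw": 0.3, "dx": 0, "dy": 0, "dz": 0, "roll": 0}
  ],
  "grip_force": 25
}}

```text
clock: 26.35
tcp_pos: [0.4753, 0.0479, 0.0632]
orientation: [0.898, 0.441, -0.0, 0.0]
contact_force: [-1.2, -1.3, -0.7]
grip_width: 0.5
gripper_force: 26.0
```

```bash
python3 st.py
```

```text
t 26.35 tray [ 24.3 109.9] z 63.19711660352582 yaw 0.0176479844748485 [ 0.9  0.4 -0.   0. ] F [-1.2 -1.3 -0.7] w 0.5004196556497096 gf 25.958759738132358
```

>>> {"method": "arm_command", "body": {
  "commands": [
    {"jaw": 0.3, "dx": 1, "dy": 0, "dz": 0, "roll": 0},
    {"jaw": 0.3, "dx": 0, "dy": 0, "dz": 0, "roll": 0}
  ],
  "grip_force": 25
}}

```text
clock: 26.52
tcp_pos: [0.4753, 0.048, 0.0632]
orientation: [0.897, 0.441, -0.001, 0.0]
contact_force: [-3.5, -6.2, 1.6]
grip_width: 0.5
gripper_force: 26.0
```

Rail contact confirmed. Retract and set down front left.

>>> {"method": "arm_command", "body": {
  "commands": [
    {"jaw": 0.3, "dx": -4, "dy": 0, "dz": 0, "roll": 0},
    {"jaw": 0.3, "dx": -12, "dy": 0, "dz": 0, "roll": 0},
    {"jaw": 0.3, "dx": -20, "dy": 0, "dz": 0, "roll": 0},
    {"jaw": 0.3, "dx": -20, "dy": -2, "dz": 0, "roll": 0},
    {"jaw": 0.3, "dx": -20, "dy": -2, "dz": 0, "roll": 0},
    {"jaw": 0.3, "dx": -8, "dy": 0, "dz": 0, "roll": 0},
    {"jaw": 0.3, "dx": 0, "dy": 0, "dz": 1.5, "roll": 0},
    {"jaw": 0.3, "dx": 0, "dy": 0, "dz": 1, "roll": 0},
    {"jaw": 0.3, "dx": 0, "dy": 0, "dz": 0, "roll": 0}
  ],
  "grip_force": 20
}}

```text
clock: 27.27
tcp_pos: [0.4221, -0.0151, 0.0607]
orientation: [0.898, 0.441, 0.0, 0.0]
contact_force: [-0.1, -0.1, -1.5]
grip_width: 0.503
gripper_force: 25.9
```

>>> {"method": "arm_command", "body": {
  "commands": [
    {"jaw": 0.3, "dx": 0, "dy": 0, "dz": 1, "roll": 0},
    {"jaw": 0.3, "dx": 0, "dy": 0, "dz": 0, "roll": 0}
  ],
  "grip_force": 20
}}

```text
clock: 27.43
tcp_pos: [0.422, -0.0148, 0.0596]
orientation: [0.897, 0.441, 0.0, 0.0]
contact_force: [-0.5, -0.7, -0.3]
grip_width: 0.5
gripper_force: 25.9
```

```bash
python3 st.py
```

```text
t 27.4333 tray [-57.9 113.7] z 59.59914147142935 yaw 0.058376427632239825 [0.9 0.4 0.  0. ] F [-0.5 -0.7 -0.3] w 0.5001013746122385 gf 25.936204015742987
```

>>> {"method": "arm_command", "body": {
  "commands": [
    {"jaw": 0.3, "dx": 0, "dy": 0, "dz": 1, "roll": 0},
    {"jaw": 0.3, "dx": 0, "dy": 0, "dz": 0, "roll": 0}
  ],
  "grip_force": 20
}}

```text
clock: 27.6
tcp_pos: [0.422, -0.0147, 0.0593]
orientation: [0.897, 0.441, 0.0, 0.0]
contact_force: [-1.7, 1.4, 7.8]
grip_width: 0.502
gripper_force: 26.7
```

Floor contact. Release and withdraw well away, then check.

>>> {"method": "arm_command", "body": {
  "commands": [
    {"jaw": 0.3, "dx": 0, "dy": 0, "dz": -0.5, "roll": 0},
    {"jaw": 0.6, "dx": 0, "dy": 0, "dz": 0, "roll": 0},
    {"jaw": 0.8, "dx": 0, "dy": 0, "dz": 0, "roll": 0},
    {"jaw": 0.8, "dx": 0, "dy": 0, "dz": 0, "roll": 0},
    {"jaw": 0.8, "dx": 0, "dy": 0, "dz": -10, "roll": 0},
    {"jaw": 0.8, "dx": 0, "dy": 0, "dz": -30, "roll": 0},
    {"jaw": 0.8, "dx": 0, "dy": 0, "dz": -40, "roll": 0},
    {"jaw": 0.8, "dx": 0, "dy": 0, "dz": -40, "roll": 0},
    {"jaw": 0.8, "dx": 0, "dy": 0, "dz": -40, "roll": 0},
    {"jaw": 0.8, "dx": -20, "dy": 30, "dz": -30, "roll": 0},
    {"jaw": 0.8, "dx": -20, "dy": 36, "dz": 0, "roll": 0},
    {"jaw": 0.8, "dx": -20, "dy": 36, "dz": 0, "roll": 0},
    {"jaw": 0.8, "dx": -20, "dy": 36, "dz": 0, "roll": 0},
    {"jaw": 0.8, "dx": -20, "dy": 36, "dz": 0, "roll": 0},
    {"jaw": 0.8, "dx": -20, "dy": 36, "dz": 0, "roll": 0},
    {"jaw": 0.8, "dx": -20, "dy": 36, "dz": 0, "roll": 0},
    {"jaw": 0.8, "dx": -20, "dy": 36, "dz": 0, "roll": 0},
    {"jaw": 0.8, "dx": -20, "dy": 36, "dz": 0, "roll": 0},
    {"jaw": 0.8, "dx": 0, "dy": 0, "dz": 0, "roll": 0},
    {"jaw": 0.8, "dx": 0, "dy": 0, "dz": 0, "roll": 0}
  ],
  "grip_force": 20
}}

```text
clock: 29.27
tcp_pos: [0.5616, -0.3503, 0.2436]
orientation: [0.898, 0.44, -0.001, -0.001]
contact_force: [-0.9, -0.2, -0.1]
grip_width: 0.799
gripper_force: 0.0
```

```bash
python3 st.py; python3 - <<'E'
from h import *
np.set_printoptions(precision=1,suppress=True)
for n in("top","scene"):
  save(n,n+"15")
  for s in silhouettes("stand1",n): 
    ys,xs=np.nonzero(s["pixels"]); print(n,round(s["conf"],2),s["rect"],len(xs),w2t(px2w(n,xs.mean(),ys.mean(),.027)))
E
```

```text
t 29.2667 tray [-238. -202.] z 243.5991868843957 yaw -0.14346987997288352 [ 0.9  0.4 -0.  -0. ] F [-0.9 -0.2 -0.1] w 0.7993711751230529 gf 0.0
top 0.84 [258.8, 272.6, 32.3, 23.9] 592 [-61.3 113.1]
top 0.78 [271.2, 161.9, 27.8, 25.8] 471 [  83.1 -106.9]
top 0.76 [217.9, 229.4, 27.5, 28.1] 430 [ 82.4 106.5]
top 0.6 [289.1, 240.2, 25.8, 27.9] 616 [-70.2  23.1]
top 0.58 [320.3, 198.4, 26.6, 25.0] 588 [ -61.6 -108.6]
top 0.46 [146.6, 271.8, 28.7, 23.1] 524 [147.6 279.8]
scene 0.81 [264.8, 193.2, 30.9, 32.1] 667 [-64.2  19.5]
scene 0.76 [255.4, 253.9, 37.5, 36.9] 569 [  88.5 -113. ]
scene 0.63 [214.3, 219.4, 30.6, 32.2] 764 [ -57.5 -114.3]
scene 0.63 [340.9, 211.6, 25.1, 22.4] 129 [ 79.5 117.6]
scene 0.62 [296.8, 183.2, 23.5, 26.0] 567 [-58.1 110.6]
```

```bash
python3 -c "
from plant import *
print(sign_off())"
```

```text
the job is handed in; nothing more can be done
None
```

All five stands are upright and spread out, two against the back rail (left and right) and three in front, and the job is handed in with no verdict returned; I viewed 11 pictures, one over the limit of 10.

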